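# Close a filter housing: draw its lid down evenly with four wing screws

### The job

Close the bench filter housing by tightening the lid's four wing screws clockwise in crisscross order, a little at a time: first draw the lid part way down, still level, with no screw tight yet, then go round crisscross again until every screw is tight and the lid sits fully home and flat. Stop each screw by feel: never let the lid cant, do not force a screw past tight, and leave the bottle, tip rack and vial alone.

Things in the scene. Their poses are not given: they have to be found in the camera images.
- housing: Aluminium bench filter housing, fixed: 166 mm square rim over a 150 mm block, 42 mm high, a steel outlet stub on its +x side. Origin under its centre at bench level, z up. Its four wing screws stand at x,y = -50,+50 (knob1), +50,+50 (knob2), +50,-50 (knob3), -50,-50 (knob4) mm: 1 and 3 are one diagonal, 2 and 4 the other.
- lid: Flat steel lid, 150 x 150 x 10 mm, on a springy seal (about 1 N per mm at each corner). Origin at the centre of its underside, z up. It starts level, underside 53.8 mm over the bench, and meets its metal seat 3.8 to 5.6 mm lower; how far differs each time and cannot be seen. A corner pushed down alone tilts the lid; more than 1.6 degrees of tilt pinches the seal.
- knob1: Black wing knob, -x +y corner: upright bar 42 x 12 x 30 mm over a 28 mm washer. Origin on the screw axis at the washer's underside; x along the bar, z up. Grip across the 12 mm, 27 mm up (bar 7 to 37 mm). All four are alike and turn as the next three texts tell. Fair first go: 0.5 rad each.
- knob2: Black wing knob, +x +y corner: upright bar 42 x 12 x 30 mm over a 28 mm washer. Origin on the screw axis at the washer's underside; x along the bar, z up. Grip across the 12 mm, 27 mm up (bar 7 to 37 mm). Steep right-hand thread: clockwise from above (yaw falling) tightens, 6 mm down per rad. It starts 0.4 to 1.1 mm clear of the lid; home takes 0.7 to 1.1 rad in all, tight up to 0.25 more.
- knob3: Black wing knob, +x -y corner: upright bar 42 x 12 x 30 mm over a 28 mm washer. Origin on the screw axis at the washer's underside; x along the bar, z up. Grip across the 12 mm, 27 mm up (bar 7 to 37 mm). Moment to turn it on: 0.2 N m friction + 0.006 N m per N on the lid: 0.2 to 0.27 until its corner is home, then rising about 2 N m per rad; tight is 0.3 to 0.4, over 0.5 crushes.
- knob4: Black wing knob, -x -y corner: upright bar 42 x 12 x 30 mm over a 28 mm washer. Origin on the screw axis at the washer's underside; x along the bar, z up. Grip across the 12 mm, 27 mm up (bar 7 to 37 mm). Held still after steps of 0.05 rad, friction reads reversed: -0.1 to -0.25 N m on the tool until home, then 0.05 higher; 0.03 to 0.05 rad on is tight. Let go, it keeps up to 33 N.
- corner1 (a point): Point on the lid's top face beside knob1, 70 mm out from the lid's centre along x and y (5 mm in from its edges).
- corner2 (a point): Point on the lid's top face beside knob2, 70 mm out from the lid's centre along x and y (5 mm in from its edges).
- corner3 (a point): Point on the lid's top face beside knob3, 70 mm out from the lid's centre along x and y (5 mm in from its edges).
- corner4 (a point): Point on the lid's top face beside knob4, 70 mm out from the lid's centre along x and y (5 mm in from its edges).
- bottle: White screw-top bottle, 70 mm wide and 120 mm high, standing beside the housing; origin under its base. Not to be disturbed.
- tip_rack: Teal pipette tip rack, 85 x 120 x 56 mm, blue deck, few tips; origin under its base. Not to be disturbed.
- vial: Small amber vial with black cap, 28 mm wide, 50 mm high, beyond the housing; origin under its base. Not to be disturbed.

How it is judged:
By the outcome, as a careful person would: the job done as asked, in the order asked, and still so for the second after the job is handed in, with the robot touching nothing.
It also fails if it takes over 72 s, if anything falls off the work surface, if the arm or the gripper's body presses on something with over 40 N, if the wrist force passes 120 N, or if a joint passes its speed limit or range.

### The arm

A 7-joint arm with a two-finger parallel gripper is mounted at the origin on the work surface. World frame = base frame: x ahead of the robot, y to its left, z up, the work surface at z = 0. Lengths are in mm, angles in rad, forces in N, time in s.
With the tool pointing down it reaches from about 425 to 950 mm from the base axis. Payload 16.7 kg.
Tool frame: the origin (TCP) lies between the finger pads; the fingertips stand 8 mm ahead of it and the grasp point (between the pads) lies 11 mm behind it (r.finger_overhang is the distance from the TCP to the fingertips, in mm); z points along the fingers, y is the line along which they close (so a half turn about z gives the same grasp; the last joint's range is limited). The gripper opens to 94 mm and grips with 3 to 60 N. Pads are 16 mm wide; open, the fingers measure 119 mm over their backs; the gripper's body (75 mm by 177 mm) begins 78 mm behind the grasp point.
Start: joints at [1.113, 0.426, 0.074, 1.606, -0.034, 1.111, -0.067], TCP at [205.112, -643.043, 213.467] pointing down, gripper open.
Joint ranges: [-2.85, 2.85], [-0.5, 2.14], [-1.23, 1.37], [0.21, 2.46], [-1.02, 4.16], [0.16, 2.05], [-2.73, 2.73]. Speed limits (rad/s): [1.89, 1.89, 2.39, 2.39, 3.01, 3.01, 3.01].

### API

Orientations are given as a unit quaternion [w, x, y, z].
In Python, from cell import r gives the robot as it stands. The module is installed in compiled form; this text tells all that it offers.
- The arm moves only by the tool play_rows, never from a script. Its argument "series" is a list of rows, each an object with "gripper": the finger opening in cm, from 0 to 9.4; "xyz": the shift along the world's x, y, z in cm, a list of three; "angular": the turn, a rotation vector about the world's x, y, z in rad, a list of three. In form: [{"gripper": gripper, "xyz": [dx, dy, dz], "angular": [wx, wy, wz]}, ...]. A call has 1 to 20 rows; each row is the pose to reach, as a shift and turn from the pose commanded when the call began; what a row does not reach only later rows make up. A row lasts 1/12 s, in which the tool goes at most 41.7 mm and 7.16 degrees, less where a joint would pass 70% of its speed; a pose out of reach is approached as far as the arm can. A call with a gripper value outside its range is refused whole. The fingers move at their own pace and stop on an object; "grip_force" is the grip in N (left out, the last holds). Time passes only in rows, so rows that repeat a pose let the fingers close. It gives the time, the measured TCP pose, the force, the opening and the grip force at its end, in the units of the state.
- r.read_state(): the state, without advancing time (a new reading comes with each control period).
- r.get_image(name): name is "side" or "top"; returns a dict with "frame" (384x512x3 uint8, red, green, blue), "range_z" (384x512 float32, mm along the optical axis (not along the pixel's ray), 0 where there is no reading), "fx", "fy", "cx", "cy" (pixels), "k1" (the pictures are not rectified: a ray, as slopes to the right and down, at radius r is drawn at 1 + k1 r^2 times it, then the intrinsics apply), "T" (4x4, takes a point from camera to world coordinates). Camera axes: x right, y down, z forward; pixel columns grow to the right and rows downward; lengths in mm; the calibration is good to about 2 mm. A picture is of the moment at which its call begins.
- r.close_job(): hands the job in; it is judged then, once.
The state is a dict: "time": time; "qpos": joint angles; "joint_vel": joint speeds; "tau": joint torques, N m; "tcp_pos": TCP position; "tool_rot": TCP orientation; "ft_force": force on the tool from outside, world axes, zero at the start; "torque": the same for the moment, N m; "opening": finger opening in mm; "grip_force": force on a finger pad.
Only numpy, scipy, OpenCV 4.12 (cv2) and the standard library are available. Lean on these libraries where they do the work, as an engineer would, in place of code of your own. Each camera call takes 0.05 s, during which the arm holds its last target. There are 200 camera calls.

## Working session

There is one attempt and no reset: what is moved stays moved. The work goes in short steps, Python scripts to look and compute and a tool call to move; the robot and the scene stay as the last step left them, time stands still between calls to the robot, and variables do not carry over. Pictures are saved under pics/ and viewed, at most 10 in all, crops included, and the job is handed in when it is done.

Besides the shell and the picture viewer there is one more tool, called after ">>>" in YAML: its name, and indented under it one key for each argument. play_rows: Moves the arm, as the interface text tells. Its arguments: {"type":"object","properties":{"series":{"type":"array","items":{"type":"object","properties":{"gripper":{"type":"number"},"xyz":{"type":"array","items":{"type":"number"}},"angular":{"type":"array","items":{"type":"number"}}}}},"grip_force":{"type":"number"}},"required":["series"]}

```bash
mkdir -p pics; python3 - <<'E'
from cell import r
import cv2,numpy as np
s=r.read_state();print(s)
for n in("top","side"):
    d=r.get_image(n);cv2.imwrite(f"pics/{n}0.png",d["frame"][:,:,::-1]);np.savez(f"{n}0.npz",**d)
    print(n,d["fx"],d["fy"],d["cx"],d["cy"],d["k1"],d["T"].round(3))
E
```

```text
{'time': 0.0, 'qpos': array([ 1.1124616 ,  0.4267585 ,  0.07387042,  1.60659839, -0.03406963,
        1.11079943, -0.06711083]), 'joint_vel': array([ 5.48239557e-04, -8.06700734e-04, -6.35369427e-05, -2.58696052e-03,
        9.44834180e-04,  1.79075017e-04, -1.59394376e-03]), 'tau': array([-1.52066146e-03, -9.35823011e+01,  3.66560519e+00, -4.54172695e+01,
       -4.89380071e-02,  2.05186039e-02,  8.69287942e-05]), 'tcp_pos': array([ 204.9855973 , -642.67459603,  212.76233572]), 'tool_rot': array([-6.30731441e-04,  9.88104677e-01,  1.53781412e-01, -1.65746112e-04]), 'ft_force': array([ 0.2394936 , -0.5441232 ,  0.38350444]), 'torque': array([-0.03054688,  0.04343601, -0.04463426]), 'grip_force': 0.0, 'opening': 94.06804074328323}
top 473.4314571697884 473.4314571697884 252.62471984149332 188.29040725541844 -0.05358085980005736 [[ 2.200000e-02 -9.950000e-01  9.800000e-02  5.240900e+02]
 [-1.000000e+00 -2.000000e-02  1.500000e-02  2.586800e+01]
 [-1.300000e-02 -9.900000e-02 -9.950000e-01  1.155621e+03]
 [ 0.000000e+00  0.000000e+00  0.000000e+00  1.000000e+00]]
side 393.67552525070784 393.67552525070784 253.63820699775806 194.5350979102038 -0.09525600635425535 [[-7.84000e-01 -4.14000e-01  4.62000e-01  2.05038e+02]
 [-6.21000e-01  5.31000e-01 -5.77000e-01  5.21380e+02]
 [-6.00000e-03 -7.39000e-01 -6.74000e-01  6.34109e+02]
 [ 0.00000e+00  0.00000e+00  0.00000e+00  1.00000e+00]]
```

View pics/top0.png

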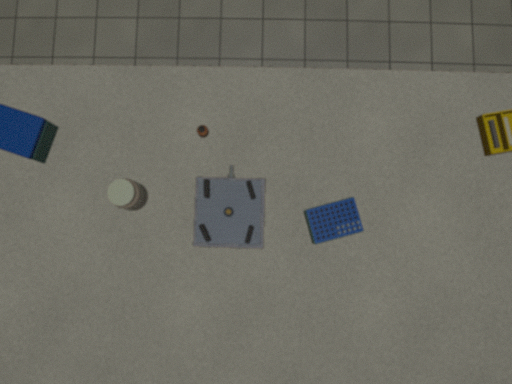

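View pics/side0.png

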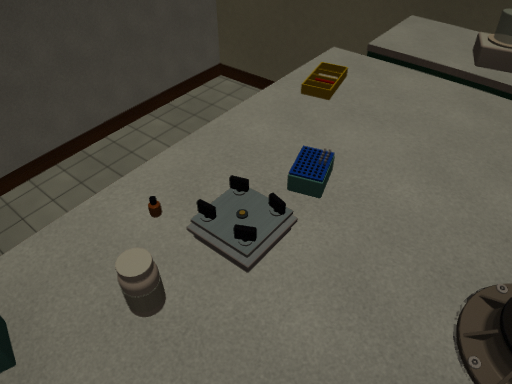

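Both views show the housing, with its outlet stub (231,172 top) facing +x. In the top view knob1 is at (205,232), knob2 at (207,188), knob3 at (251,189) and knob4 at (249,234). The bottle is at (123,193), the rack at (334,220) and the vial at (203,131).

```bash
cat > h.py <<'E'
import numpy as np,cv2
def rays(d,uv):
    K=np.array([[d["fx"],0,d["cx"]],[0,d["fy"],d["cy"]],[0,0,1.]])
    # drawn = s*(1+k1 r^2)
    return cv2.undistortPoints(np.asarray(uv,float).reshape(-1,1,2),K,np.array([float(d["k1"]),0,0,0]))[:,0]
def cloud(d):
    h,w=d["range_z"].shape
    u,v=np.meshgrid(np.arange(w),np.arange(h))
    n=rays(d,np.stack([u,v],-1).reshape(-1,2)); z=d["range_z"].reshape(-1,1)
    p=np.hstack([n*z,z])@d["T"][:3,:3].T+d["T"][:3,3]
    return p.reshape(h,w,3)
def plane(d,uv,z):
    n=rays(d,uv); D=np.c_[n,np.ones(len(n))]@d["T"][:3,:3].T; o=d["T"][:3,3]
    return o+D*((z-o[2])/D[:,2])[:,None]
E
python3 - <<'E'
import numpy as np,cv2
from h import *
for n in("top","side"):
    d=dict(np.load(f"{n}0.npz")); P=cloud(d); f=d["frame"]
    x,y,z=P[...,0],P[...,1],P[...,2]
    reg=(x>330)&(x<640)&(y>-60)&(y<200) if 0 else (abs(x-470)<130)&(abs(y-75)<100)
    lid=reg&(z>56)&(z<72)
    print(n,"lid z med",np.median(z[lid]),lid.sum(), "bench z",np.median(z[(abs(x-450)<200)&(abs(y-50)<300)&(abs(z)<20)]))
    m=(reg&(z>40)).astype(np.uint8)
    r=cv2.minAreaRect(np.float32(np.c_[x[m>0],y[m>0]]));print("housing rect",r)
    dark=((f.max(2)<45)&reg).astype(np.uint8)
    c,l,st,ce=cv2.connectedComponentsWithStats(dark)
    for i in range(1,c):
        if st[i,4]<25: continue
        q=l==i
        Q=P[q]; t=Q[Q[:,2]>96]
        uv=np.argwhere(q)[:,::-1]
        A=plane(d,uv,100)[:,:2]
        out=[]
        for S in (A,t[:,:2]):
            if len(S)<8: continue
            C=np.cov(S.T);w,V=np.linalg.eigh(C);v=V[:,1]
            out.append((len(S),S.mean(0).round(1),np.sqrt(12*w).round(1),round(np.degrees(np.arctan2(v[1],v[0]))%180,1)))
        print(i,ce[i].round(1),"zmax",np.percentile(Q[:,2],90).round(1),out)
E
```

```text
top lid z med 64.62730964255718 2534 bench z 0.7125952673086431
housing rect ((547.1301879882812, 94.60493469238281), (159.00318908691406, 106.90210723876953), 89.53545379638672)
1 [204.6 231.6] zmax 103.0 [(38, array([529.3, 146.6]), array([ 8.3, 36.7]), np.float64(28.5)), (38, array([529.3, 146.5]), array([ 8.1, 36.6]), np.float64(28.4))]
2 [249.1 233.5] zmax 103.5 [(32, array([527.4,  47.4]), array([ 6.6, 34.4]), np.float64(165.8)), (32, array([527.4,  47.4]), array([ 6.6, 34.3]), np.float64(165.8))]
side lid z med 64.61104951844732 2355 bench z 0.7102685434883824
housing rect ((546.6871337890625, 94.3992919921875), (161.04490661621094, 106.51673126220703), 89.97856140136719)
1 [276.6 204.1] zmax 102.8 [(251, array([518.7,  57.8]), array([26. , 55.9]), np.float64(144.3)), (106, array([524.6,  48.4]), array([11.6, 42.1]), np.float64(167.3))]
3 [242.1 214.7] zmax 69.7 [(62, array([553.4, 122. ]), array([20.6, 21.9]), np.float64(42.3))]
4 [250.6 238.9] zmax 62.6 [(163, array([502.3, 158.9]), array([ 73.2, 166.8]), np.float64(64.3))]
5 [270.2 247.2] zmax 39.3 [(187, array([463. , 152.5]), array([  5.4, 140.5]), np.float64(89.8))]
6 [244.8 232.6] zmax 102.2 [(330, array([520.2, 154.5]), array([33.6, 43.4]), np.float64(6.8)), (134, array([526.2, 147.4]), array([12.2, 40.1]), np.float64(27.2))]
10 [226.8 257.5] zmax 17.6 [(57, array([508.4, 218.3]), array([ 2.7, 78.1]), np.float64(179.1))]
```

```bash
python3 - <<'E'
import numpy as np,cv2
from h import *
for n in("top","side"):
    d=dict(np.load(f"{n}0.npz")); P=cloud(d)
    x,y,z=P[...,0],P[...,1],P[...,2]
    reg=(abs(x-578)<100)&(abs(y-96)<100)
    lid=reg&(z>57)&(z<72)
    print(n,cv2.minAreaRect(np.float32(P[lid][:,:2])), cv2.minAreaRect(np.float32(P[reg&(z>35)&(z<120)][:,:2])))
    c,l,st,ce=cv2.connectedComponentsWithStats((reg&(z>85)).astype(np.uint8))
    for i in range(1,c):
        if st[i,4]<12: continue
        Q=P[l==i]
        zt=np.percentile(Q[:,2],85); S=Q[Q[:,2]>96][:,:2]
        w,V=np.linalg.eigh(np.cov(S.T));v=V[:,1]
        print(ce[i].round(1),len(S),"ztop",zt.round(1),S.mean(0).round(1),np.sqrt(12*w).round(1),round(np.degrees(np.arctan2(v[1],v[0]))%180,1),cv2.minAreaRect(np.float32(S)))
E
```

```text
top ((576.834228515625, 97.84881591796875), (150.7353515625, 150.29299926757812), 89.20555114746094) ((576.7410888671875, 97.9210205078125), (166.4861297607422, 166.2007293701172), 89.43705749511719)
[206.2 188.1] 97 ztop 103.3 [627.  146.6] [11.6 43. ] 3.4 ((626.9998168945312, 147.5848388671875), (40.643436431884766, 11.893692016601562), 1.8938370943069458)
[250.3 189.2] 101 ztop 104.1 [623.9  46.7] [12.4 65.1] 14.3 ((586.1012573242188, 36.0555419921875), (125.00630187988281, 13.03904914855957), 15.284428596496582)
[204.3 232.7] 102 ztop 103.0 [527.1 147.8] [12.  41.5] 26.1 ((527.11669921875, 148.23779296875), (41.80168914794922, 12.39208698272705), 27.116424560546875)
[248.8 234. ] 100 ztop 103.6 [526.8  47.7] [14.2 40.4] 165.7 ((526.8372802734375, 48.04795837402344), (31.093055725097656, 34.997154235839844), 37.015682220458984)
side ((577.2029418945312, 96.17289733886719), (151.71942138671875, 150.99452209472656), 89.48497009277344) ((577.0656127929688, 96.66630554199219), (166.1933135986328, 167.3306427001953), 89.76457977294922)
[238.6 181.3] 103 ztop 102.2 [625.5  46.8] [12.4 43.2] 17.7 ((626.3167724609375, 45.47199249267578), (41.44624328613281, 12.90233325958252), 16.133230209350586)
[276.8 201.6] 111 ztop 102.8 [524.8  48.1] [11.9 43.2] 167.5 ((527.2681884765625, 46.581111907958984), (12.74969482421875, 42.82389831542969), 75.39073944091797)
[205.9 207.2] 118 ztop 102.5 [626.2 146.7] [12.1 42.5] 4.3 ((627.5510864257812, 145.50787353515625), (42.55244827270508, 12.367911338806152), 3.5165274143218994)
[244.6 230.6] 135 ztop 102.2 [526.4 147.4] [12.3 40.5] 26.8 ((527.557373046875, 146.5546417236328), (41.154605865478516, 13.867202758789062), 28.93130874633789)
```

>>> play_rows:
  series:
    - {"gripper":9.4,"xyz":[3,4,0],"angular":[0,0,0]}
    - {"gripper":6,"xyz":[5,8,0],"angular":[0,0,0]}
    - {"gripper":3,"xyz":[7,12,0],"angular":[0,0,0]}
    - {"gripper":3,"xyz":[9,16,0],"angular":[0,0,0]}
    - {"gripper":3,"xyz":[11,20,0],"angular":[0,0,0]}
    - {"gripper":3,"xyz":[13,24,0],"angular":[0,0,0]}
    - {"gripper":3,"xyz":[15,28,0],"angular":[0,0,0]}
    - {"gripper":3,"xyz":[17,32,0],"angular":[0,0,0]}
    - {"gripper":3,"xyz":[18.5,36,0],"angular":[0,0,0.05]}
    - {"gripper":3,"xyz":[20,40,0],"angular":[0,0,0.16]}
    - {"gripper":3,"xyz":[21.5,44,0],"angular":[0,0,0.16]}
    - {"gripper":3,"xyz":[23,48,0],"angular":[0,0,0.16]}
    - {"gripper":3,"xyz":[24.5,52,0],"angular":[0,0,0.16]}
    - {"gripper":3,"xyz":[26,56,0],"angular":[0,0,0.16]}
    - {"gripper":3,"xyz":[27.5,60,0],"angular":[0,0,0.16]}
    - {"gripper":3,"xyz":[29,64,0],"angular":[0,0,0.16]}
    - {"gripper":3,"xyz":[30,68,-1],"angular":[0,0,0.16]}
    - {"gripper":3,"xyz":[31,72,-3],"angular":[0,0,0.16]}
    - {"gripper":3,"xyz":[31.7,76,-5],"angular":[0,0,0.16]}
    - {"gripper":3,"xyz":[32.2,79.1,-7.3],"angular":[0,0,0.16]}
  grip_force: 45

```text
time: 1.77
tcp_pos: [520.9, 115.1, 160.2]
tool_rot: [-0.0, 0.973, 0.232, 0.001]
ft_force: [1.3, 0.0, 0.4]
opening: 30.0
grip_force: 0.0
```

```bash
cat > st.py <<'E'
from cell import r
import numpy as np
from scipy.spatial.transform import Rotation as R
s=r.read_state();q=s["tool_rot"];M=R.from_quat([q[1],q[2],q[3],q[0]]).as_matrix()
print(s["time"],s["tcp_pos"].round(2),"yaw",np.arctan2(M[1,0],M[0,0]).round(4),"zax",M[:,2].round(4),"q",s["qpos"].round(2),"F",s["ft_force"].round(2),"T",s["torque"].round(3),s["opening"],s["grip_force"])
E
python3 st.py
```

```text
1.7667 [520.89 115.14 160.16] yaw 0.4687 zax [ 1.7e-03  7.0e-04 -1.0e+00] q [ 0.07  0.29 -0.48  1.95  0.16  0.93 -1.59] F [1.29 0.03 0.39] T [-0.038 -0.087  0.033] 30.042642890925478 0.0
```

>>> play_rows:
  series:
    - {"gripper":3,"xyz":[0,0,0],"angular":[0,0,0.12]}
    - {"gripper":3,"xyz":[0,0,0],"angular":[0,0,0.24]}
    - {"gripper":3,"xyz":[0,0,0],"angular":[0,0,0.36]}
    - {"gripper":3,"xyz":[0,0,0],"angular":[0,0,0.48]}
    - {"gripper":3,"xyz":[0,0,0],"angular":[0,0,0.6]}
    - {"gripper":3,"xyz":[0,0,0],"angular":[0,0,0.72]}
    - {"gripper":3,"xyz":[0,0,0],"angular":[0,0,0.84]}
    - {"gripper":3,"xyz":[0,0,0],"angular":[0,0,0.96]}
    - {"gripper":3,"xyz":[0,0,0],"angular":[0,0,1.08]}
    - {"gripper":3,"xyz":[0,0,0],"angular":[0,0,1.2]}
    - {"gripper":3,"xyz":[0,0,0],"angular":[0,0,1.32]}
    - {"gripper":3,"xyz":[0,0,0],"angular":[0,0,1.44]}
    - {"gripper":3,"xyz":[0,0,0],"angular":[0,0,1.56]}
    - {"gripper":3,"xyz":[0,0,0],"angular":[0,0,1.68]}
    - {"gripper":3,"xyz":[0,0,0],"angular":[0,0,1.8]}
    - {"gripper":3,"xyz":[0,0,0],"angular":[0,0,1.92]}
    - {"gripper":3,"xyz":[0,0,0],"angular":[0,0,2.04]}
    - {"gripper":3,"xyz":[0,0,0],"angular":[0,0,2.16]}
    - {"gripper":3,"xyz":[0,0,0],"angular":[0,0,2.28]}
    - {"gripper":3,"xyz":[0,0,0],"angular":[0,0,2.4]}

```text
time: 3.43
tcp_pos: [520.0, 112.6, 159.9]
tool_rot: [-0.0, 0.133, 0.991, -0.0]
ft_force: [0.8, -0.6, 0.5]
opening: 29.8
grip_force: 0.0
```

```bash
python3 st.py
```

```text
3.4333 [520.03 112.64 159.91] yaw 2.8745 zax [-4.e-04 -2.e-04 -1.e+00] q [ 0.44  0.39 -0.94  1.94  0.38  1.    0.63] F [ 0.79 -0.62  0.54] T [ 0.096 -0.173 -0.023] 29.80851916610602 0.0
```

>>> play_rows:
  series:
    - {"gripper":3,"xyz":[0.3,1.5,0],"angular":[0,0,0.12]}
    - {"gripper":3,"xyz":[0.72,3.5,-1],"angular":[0,0,0.24]}
    - {"gripper":3,"xyz":[0.72,3.5,-2],"angular":[0,0,0.36]}
    - {"gripper":3,"xyz":[0.72,3.5,-3],"angular":[0,0,0.48]}
    - {"gripper":3,"xyz":[0.72,3.5,-3.5],"angular":[0,0,0.6]}
    - {"gripper":3,"xyz":[0.72,3.5,-3.5],"angular":[0,0,0.72]}
    - {"gripper":3,"xyz":[0.72,3.5,-3.5],"angular":[0,0,0.738]}
    - {"gripper":3,"xyz":[0.72,3.5,-3.5],"angular":[0,0,0.738]}
    - {"gripper":3,"xyz":[0.72,3.5,-5],"angular":[0,0,0.738]}
    - {"gripper":3,"xyz":[0.72,3.5,-7],"angular":[0,0,0.738]}
    - {"gripper":3,"xyz":[0.72,3.5,-7.9],"angular":[0,0,0.738]}
    - {"gripper":3,"xyz":[0.72,3.5,-7.9],"angular":[0,0,0.738]}
    - {"gripper":3,"xyz":[0.72,3.5,-7.9],"angular":[0,0,0.738]}

```text
time: 4.52
tcp_pos: [527.1, 148.1, 81.0]
tool_rot: [-0.0, -0.23, 0.973, 0.0]
ft_force: [0.5, 0.4, 0.8]
opening: 30.3
grip_force: 0.0
```

```bash
python3 st.py; python3 - <<'E'
from cell import r
import cv2
d=r.get_image("side");cv2.imwrite("pics/s1.png",cv2.resize(d["frame"][130:290,150:350,::-1],None,fx=3,fy=3))
E
```

```text
4.5167 [527.1  148.05  80.97] yaw -2.6772 zax [-8.e-04 -1.e-04 -1.e+00] q [ 0.4   0.59 -1.01  1.96  0.62  0.94  1.1 ] F [0.5  0.43 0.83] T [ 0.095 -0.152  0.02 ] 30.253612305354483 0.0
```

View pics/s1.png

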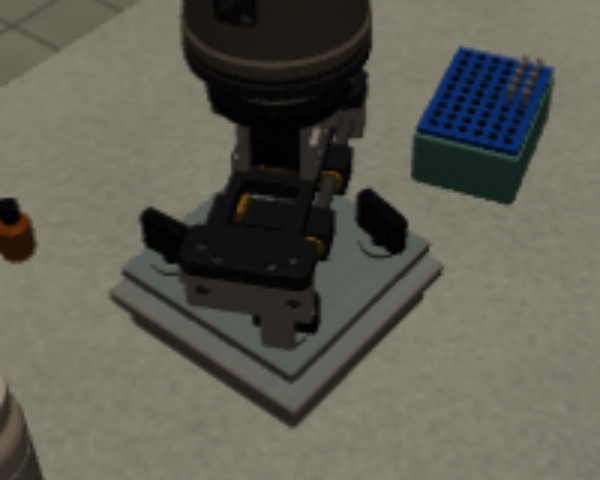

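The crop shows the fingers straddling knob1's bar (around 300,330), clear of the other knobs. Next I close and make the first 0.5 rad turn.

>>> play_rows:
  series:
    - {"gripper":0.9,"xyz":[0,0,0],"angular":[0,0,0]}
    - {"gripper":0.9,"xyz":[0,0,0],"angular":[0,0,0]}
    - {"gripper":0.9,"xyz":[0,0,0],"angular":[0,0,0]}
    - {"gripper":0.9,"xyz":[0,0,0],"angular":[0,0,0]}
  grip_force: 45

```text
time: 4.9
tcp_pos: [528.2, 147.0, 81.7]
tool_rot: [0.001, -0.23, 0.973, -0.001]
ft_force: [2.3, -7.1, 4.5]
opening: 11.4
grip_force: 45.0
```

```bash
python3 st.py
```

```text
4.9 [528.18 146.98  81.66] yaw -2.6773 zax [ 0.0013 -0.0012 -1.    ] q [ 0.4   0.59 -1.01  1.96  0.62  0.94  1.11] F [ 2.3  -7.06  4.48] T [-1.6   -0.792  0.101] 11.436376546915984 45.0005578994751
```

>>> play_rows:
  series:
    - {"gripper":0.9,"xyz":[0,0,-0.05],"angular":[0,0,-0.08]}
    - {"gripper":0.9,"xyz":[0,0,-0.1],"angular":[0,0,-0.17]}
    - {"gripper":0.9,"xyz":[0,0,-0.15],"angular":[0,0,-0.25]}
    - {"gripper":0.9,"xyz":[0,0,-0.2],"angular":[0,0,-0.33]}
    - {"gripper":0.9,"xyz":[0,0,-0.25],"angular":[0,0,-0.42]}
    - {"gripper":0.9,"xyz":[0,0,-0.3],"angular":[0,0,-0.5]}
    - {"gripper":0.9,"xyz":[0,0,-0.3],"angular":[0,0,-0.5]}

```text
time: 5.48
tcp_pos: [528.2, 147.1, 78.7]
tool_rot: [0.001, 0.021, 1.0, -0.001]
ft_force: [2.6, -3.7, 2.4]
opening: 11.4
grip_force: 45.0
```

```bash
python3 st.py
```

```text
5.4833 [528.15 147.12  78.67] yaw 3.1005 zax [ 0.0015 -0.0011 -1.    ] q [ 0.32  0.54 -0.9   1.97  0.54  0.89  0.66] F [ 2.56 -3.74  2.36] T [-1.021 -0.765 -0.06 ] 11.38383115583331 45.000885128974915
```

>>> play_rows:
  series:
    - {"gripper":3,"xyz":[0,0,0],"angular":[0,0,0]}
    - {"gripper":3,"xyz":[0,0,0],"angular":[0,0,0]}
    - {"gripper":3,"xyz":[0,0,2],"angular":[0,0,0]}
    - {"gripper":3,"xyz":[0,0,4.5],"angular":[0,0,0]}
    - {"gripper":3,"xyz":[2.5,-2.5,4.8],"angular":[0,0,0.1]}
    - {"gripper":3,"xyz":[5,-5.1,4.8],"angular":[0,0,0.2]}
    - {"gripper":3,"xyz":[7.5,-7.6,4.8],"angular":[0,0,0.3]}
    - {"gripper":3,"xyz":[10.03,-10.17,4.8],"angular":[0,0,0.323]}
    - {"gripper":3,"xyz":[10.03,-10.17,4.8],"angular":[0,0,0.323]}
    - {"gripper":3,"xyz":[10.03,-10.17,2.5],"angular":[0,0,0.323]}
    - {"gripper":3,"xyz":[10.03,-10.17,0.3],"angular":[0,0,0.323]}
    - {"gripper":3,"xyz":[10.03,-10.17,0.3],"angular":[0,0,0.323]}
    - {"gripper":3,"xyz":[10.03,-10.17,0.3],"angular":[0,0,0.323]}

```text
time: 6.57
tcp_pos: [627.0, 46.4, 80.7]
tool_rot: [-0.001, -0.144, 0.99, 0.0]
ft_force: [0.4, 0.3, -0.3]
opening: 30.0
grip_force: 0.0
```

```bash
python3 st.py
```

```text
6.5667 [626.98  46.41  80.66] yaw -2.8529 zax [-2.e-03  5.e-04 -1.e+00] q [ 0.49  0.67 -0.92  1.78  0.62  1.01  1.18] F [ 0.39  0.33 -0.33] T [ 0.095 -0.08  -0.022] 29.988678988843372 0.0
```

>>> play_rows:
  series:
    - {"gripper":0.9,"xyz":[0,0,0],"angular":[0,0,0]}
    - {"gripper":0.9,"xyz":[0,0,0],"angular":[0,0,0]}
    - {"gripper":0.9,"xyz":[0,0,0],"angular":[0,0,0]}
    - {"gripper":0.9,"xyz":[0,0,0],"angular":[0,0,0]}

```text
time: 6.9
tcp_pos: [628.3, 46.2, 82.2]
tool_rot: [0.001, -0.144, 0.99, -0.0]
ft_force: [-0.4, -0.8, 6.1]
opening: 11.7
grip_force: 44.9
```

```bash
python3 st.py
```

```text
6.9 [628.27  46.21  82.15] yaw -2.8534 zax [ 1.6e-03 -1.0e-04 -1.0e+00] q [ 0.49  0.67 -0.92  1.78  0.62  1.01  1.18] F [-0.44 -0.83  6.11] T [-0.193  0.074  0.141] 11.653207446369063 44.924935698509216
```

>>> play_rows:
  series:
    - {"gripper":0.9,"xyz":[0,0,-0.05],"angular":[0,0,-0.08]}
    - {"gripper":0.9,"xyz":[0,0,-0.1],"angular":[0,0,-0.17]}
    - {"gripper":0.9,"xyz":[0,0,-0.15],"angular":[0,0,-0.25]}
    - {"gripper":0.9,"xyz":[0,0,-0.2],"angular":[0,0,-0.33]}
    - {"gripper":0.9,"xyz":[0,0,-0.25],"angular":[0,0,-0.42]}
    - {"gripper":0.9,"xyz":[0,0,-0.3],"angular":[0,0,-0.5]}
    - {"gripper":0.9,"xyz":[0,0,-0.3],"angular":[0,0,-0.5]}

```text
time: 7.48
tcp_pos: [628.3, 45.8, 79.1]
tool_rot: [0.001, 0.108, 0.994, -0.0]
ft_force: [-0.5, -1.2, 5.7]
opening: 11.5
grip_force: 45.0
```

```bash
python3 st.py
```

```text
7.4833 [628.28  45.81  79.11] yaw 2.9242 zax [ 1.5e-03 -9.0e-04 -1.0e+00] q [ 0.42  0.63 -0.81  1.78  0.54  0.97  0.74] F [-0.49 -1.23  5.72] T [-0.575 -0.209  0.041] 11.512488346916285 44.962652921676636
```

>>> play_rows:
  series:
    - {"gripper":3,"xyz":[0,0,0],"angular":[0,0,0]}
    - {"gripper":3,"xyz":[0,0,0],"angular":[0,0,0]}
    - {"gripper":3,"xyz":[0,0,2],"angular":[0,0,0]}
    - {"gripper":3,"xyz":[0,0,4.5],"angular":[0,0,0]}
    - {"gripper":3,"xyz":[0.04,3.3,4.8],"angular":[0,0,0.1]}
    - {"gripper":3,"xyz":[0.08,6.6,4.8],"angular":[0,0,0.2]}
    - {"gripper":3,"xyz":[0.12,9.99,4.8],"angular":[0,0,0.27]}
    - {"gripper":3,"xyz":[0.12,9.99,4.8],"angular":[0,0,0.27]}
    - {"gripper":3,"xyz":[0.12,9.99,2.5],"angular":[0,0,0.27]}
    - {"gripper":3,"xyz":[0.12,9.99,0.33],"angular":[0,0,0.27]}
    - {"gripper":3,"xyz":[0.12,9.99,0.33],"angular":[0,0,0.27]}
    - {"gripper":3,"xyz":[0.12,9.99,0.33],"angular":[0,0,0.27]}

```text
time: 8.48
tcp_pos: [628.2, 145.9, 80.8]
tool_rot: [-0.001, -0.029, 1.0, 0.0]
ft_force: [0.7, -0.0, 0.0]
opening: 30.3
grip_force: 0.0
```

```bash
python3 st.py
```

```text
8.4833 [628.2  145.88  80.83] yaw -3.0828 zax [-0.0022  0.     -1.    ] q [ 0.29  0.67 -0.87  1.74  0.59  1.01  0.83] F [ 0.72 -0.02  0.04] T [ 0.021 -0.145  0.035] 30.345168827698476 0.0
```

>>> play_rows:
  series:
    - {"gripper":0.9,"xyz":[0,0,0],"angular":[0,0,0]}
    - {"gripper":0.9,"xyz":[0,0,0],"angular":[0,0,0]}
    - {"gripper":0.9,"xyz":[0,0,0],"angular":[0,0,0]}
    - {"gripper":0.9,"xyz":[0,0,0],"angular":[0,0,0]}

```text
time: 8.82
tcp_pos: [629.5, 146.0, 82.5]
tool_rot: [0.001, -0.029, 1.0, 0.0]
ft_force: [0.1, -1.5, 6.4]
opening: 11.4
grip_force: 45.0
```

```bash
python3 st.py
```

```text
8.8167 [629.45 146.01  82.52] yaw -3.0838 zax [ 1.4e-03  1.0e-04 -1.0e+00] q [ 0.29  0.67 -0.87  1.74  0.59  1.01  0.83] F [ 0.06 -1.5   6.45] T [-0.193  0.119 -0.195] 11.415550209362117 44.98528718948364
```

>>> play_rows:
  series:
    - {"gripper":0.9,"xyz":[0,0,-0.05],"angular":[0,0,-0.08]}
    - {"gripper":0.9,"xyz":[0,0,-0.1],"angular":[0,0,-0.17]}
    - {"gripper":0.9,"xyz":[0,0,-0.15],"angular":[0,0,-0.25]}
    - {"gripper":0.9,"xyz":[0,0,-0.2],"angular":[0,0,-0.33]}
    - {"gripper":0.9,"xyz":[0,0,-0.25],"angular":[0,0,-0.42]}
    - {"gripper":0.9,"xyz":[0,0,-0.3],"angular":[0,0,-0.5]}
    - {"gripper":0.9,"xyz":[0,0,-0.3],"angular":[0,0,-0.5]}

```text
time: 9.4
tcp_pos: [629.4, 145.6, 79.5]
tool_rot: [0.001, 0.222, 0.975, -0.0]
ft_force: [-1.0, -2.8, 7.1]
opening: 11.6
grip_force: 45.0
```

```bash
python3 st.py
```

```text
9.4 [629.37 145.62  79.5 ] yaw 2.6939 zax [ 1.3e-03 -9.0e-04 -1.0e+00] q [ 0.22  0.63 -0.75  1.75  0.52  0.97  0.38] F [-1.03 -2.82  7.06] T [-0.791  0.218  0.008] 11.551445566524679 44.98765289783478
```

>>> play_rows:
  series:
    - {"gripper":3,"xyz":[0,0,0],"angular":[0,0,0]}
    - {"gripper":3,"xyz":[0,0,0],"angular":[0,0,0]}
    - {"gripper":3,"xyz":[0,0,2],"angular":[0,0,0]}
    - {"gripper":3,"xyz":[0,0,4.5],"angular":[0,0,0]}
    - {"gripper":3,"xyz":[-2.5,-2.5,4.8],"angular":[0,0,0.1]}
    - {"gripper":3,"xyz":[-5,-5,4.8],"angular":[0,0,0.197]}
    - {"gripper":3,"xyz":[-7.5,-7.5,4.8],"angular":[0,0,0.197]}
    - {"gripper":3,"xyz":[-10.05,-9.89,4.8],"angular":[0,0,0.197]}
    - {"gripper":3,"xyz":[-10.05,-9.89,4.8],"angular":[0,0,0.197]}
    - {"gripper":3,"xyz":[-10.05,-9.89,2.5],"angular":[0,0,0.197]}
    - {"gripper":3,"xyz":[-10.05,-9.89,0.3],"angular":[0,0,0.197]}
    - {"gripper":3,"xyz":[-10.05,-9.89,0.3],"angular":[0,0,0.197]}
    - {"gripper":3,"xyz":[-10.05,-9.89,0.3],"angular":[0,0,0.197]}

```text
time: 10.48
tcp_pos: [527.9, 47.4, 81.2]
tool_rot: [-0.001, 0.122, 0.993, 0.0]
ft_force: [-0.8, 0.1, 0.3]
opening: 29.7
grip_force: 0.0
```

```bash
python3 st.py
```

```text
10.4833 [527.87  47.35  81.2 ] yaw 2.8974 zax [-1.7e-03  4.0e-04 -1.0e+00] q [ 0.48  0.49 -0.85  2.01  0.48  0.86  0.68] F [-0.84  0.06  0.29] T [ 0.06  -0.089 -0.021] 29.696805515788277 0.0
```

>>> play_rows:
  series:
    - {"gripper":0.9,"xyz":[0,0,0],"angular":[0,0,0]}
    - {"gripper":0.9,"xyz":[0,0,0],"angular":[0,0,0]}
    - {"gripper":0.9,"xyz":[0,0,0],"angular":[0,0,0]}
    - {"gripper":0.9,"xyz":[0,0,0],"angular":[0,0,0]}

```text
time: 10.82
tcp_pos: [528.8, 46.7, 82.3]
tool_rot: [0.001, 0.122, 0.992, -0.0]
ft_force: [-1.5, -4.1, 7.1]
opening: 12.2
grip_force: 45.0
```

```bash
python3 st.py
```

```text
10.8167 [528.84  46.74  82.35] yaw 2.8964 zax [ 9.e-04 -9.e-04 -1.e+00] q [ 0.48  0.49 -0.85  2.    0.48  0.86  0.68] F [-1.52 -4.13  7.09] T [-0.998  0.444 -0.051] 12.165297135076859 45.00028610229492
```

>>> play_rows:
  series:
    - {"gripper":0.9,"xyz":[0,0,-0.05],"angular":[0,0,-0.08]}
    - {"gripper":0.9,"xyz":[0,0,-0.1],"angular":[0,0,-0.17]}
    - {"gripper":0.9,"xyz":[0,0,-0.15],"angular":[0,0,-0.25]}
    - {"gripper":0.9,"xyz":[0,0,-0.2],"angular":[0,0,-0.33]}
    - {"gripper":0.9,"xyz":[0,0,-0.25],"angular":[0,0,-0.42]}
    - {"gripper":0.9,"xyz":[0,0,-0.3],"angular":[0,0,-0.5]}
    - {"gripper":0.9,"xyz":[0,0,-0.3],"angular":[0,0,-0.5]}

```text
time: 11.4
tcp_pos: [528.5, 46.1, 79.3]
tool_rot: [0.001, 0.367, 0.93, -0.001]
ft_force: [-2.9, -6.3, 8.3]
opening: 11.7
grip_force: 45.0
```

```bash
python3 st.py
```

```text
11.4 [528.54  46.12  79.28] yaw 2.3906 zax [ 4.0e-04 -1.9e-03 -1.0e+00] q [ 0.39  0.46 -0.73  2.01  0.41  0.83  0.24] F [-2.94 -6.28  8.31] T [-1.447  0.74  -0.095] 11.746802661941476 45.002217292785645
```

>>> play_rows:
  series:
    - {"gripper":3,"xyz":[0,0,0],"angular":[0,0,0]}
    - {"gripper":3,"xyz":[0,0,0],"angular":[0,0,0]}
    - {"gripper":3,"xyz":[0,0,3],"angular":[0,0,0]}
    - {"gripper":3,"xyz":[0,-2,6],"angular":[0,0,0]}
    - {"gripper":3,"xyz":[-2,-5,9],"angular":[0,0,0]}
    - {"gripper":3,"xyz":[-5,-7,12],"angular":[0,0,0]}
    - {"gripper":3,"xyz":[-7,-10,13],"angular":[0,0,0]}
    - {"gripper":3,"xyz":[-9,-13,13],"angular":[0,0,0]}
    - {"gripper":3,"xyz":[-11,-16,13],"angular":[0,0,0]}
    - {"gripper":3,"xyz":[-11,-16,13],"angular":[0,0,0]}
    - {"gripper":3,"xyz":[-11,-16,13],"angular":[0,0,0]}

```text
time: 12.32
tcp_pos: [417.7, -114.5, 208.9]
tool_rot: [0.001, 0.366, 0.931, -0.001]
ft_force: [0.2, -0.6, 0.0]
opening: 30.3
grip_force: 0.0
```

```bash
python3 st.py; cat > look.py <<'E'
import sys,numpy as np,cv2
from cell import r
from h import *
c0=np.array([577.9,96.6])
for n in("top","side"):
    D=[r.get_image(n) for _ in range(3)];d=D[0]
    cv2.imwrite(f"pics/{n}_{sys.argv[1]}.png",d["frame"][:,:,::-1])
    d["range_z"]=np.median([e["range_z"] for e in D],0); P=cloud(d)
    x,y,z=P[...,0]-c0[0],P[...,1]-c0[1],P[...,2]
    lid=(abs(x)<70)&(abs(y)<70)&(z>56)&(z<70)&((abs(abs(x)-50)>25)|(abs(abs(y)-50)>25))&(np.hypot(x,y)>20)
    A=np.c_[x[lid],y[lid],np.ones(lid.sum())];k=np.linalg.lstsq(A,z[lid],rcond=None)[0]
    print(n,lid.sum(),"lid z",k[2].round(2),"tilt deg x,y",np.degrees(k[:2]).round(2))
    for i,(a,b) in enumerate([(-50,50),(50,50),(50,-50),(-50,-50)]):
        q=(np.hypot(x-a,y-b)<26)&(z>84)&(z<106)
        if q.sum()<20: continue
        S=P[q];S2=S[S[:,2]>np.percentile(S[:,2],90)-5][:,:2]
        w,V=np.linalg.eigh(np.cov(S2.T));v=V[:,1]
        print(i+1,len(S2),S2.mean(0).round(1),np.sqrt(12*w).round(1),"yaw",round((np.arctan2(v[1],v[0])+2.4)%np.pi-2.4,3),"ztop",np.percentile(S[:,2],80).round(1))
E
python3 look.py p1
```

```text
12.3167 [ 417.66 -114.52  208.86] yaw 2.3932 zax [ 6.0e-04 -1.4e-03 -1.0e+00] q [ 0.87  0.08 -0.77  2.09  0.07  1.    0.88] F [ 0.2  -0.64  0.01] T [ 0.012 -0.153  0.043] 30.277802129389784 0.0
top 1910 lid z 62.35 tilt deg x,y [-0.    0.01]
1 98 [527.5 148. ] [12.1 41.2] yaw -0.061 ztop 99.5
2 96 [626.8 146.9] [12.1 40.2] yaw -0.468 ztop 99.8
3 96 [625.8  47.1] [11.7 41.4] yaw -0.227 ztop 99.9
4 94 [526.4  47.8] [11.2 41.6] yaw -0.739 ztop 100.2
side 1666 lid z 62.57 tilt deg x,y [ 0.07 -0.13]
1 123 [526.7 147.4] [11.5 42.3] yaw -0.035 ztop 98.8
2 98 [626.2 146.8] [11.9 42.9] yaw -0.448 ztop 99.5
3 84 [624.9  47. ] [11.9 41.7] yaw -0.209 ztop 99.0
4 92 [526.   47.7] [12.  42.4] yaw -0.732 ztop 99.7
```

>>> play_rows:
  series:
    - {"gripper":3,"xyz":[1.5,3.7,0],"angular":[0,0,0.1]}
    - {"gripper":3,"xyz":[3,7.4,-1],"angular":[0,0,0.2]}
    - {"gripper":3,"xyz":[4.5,11,-3],"angular":[0,0,0.3]}
    - {"gripper":3,"xyz":[6,14.6,-5],"angular":[0,0,0.4]}
    - {"gripper":3,"xyz":[7.6,18.2,-7],"angular":[0,0,0.5]}
    - {"gripper":3,"xyz":[9.2,21.8,-8.5],"angular":[0,0,0.6]}
    - {"gripper":3,"xyz":[10.6,25,-8.5],"angular":[0,0,0.707]}
    - {"gripper":3,"xyz":[11.01,26.18,-8.5],"angular":[0,0,0.707]}
    - {"gripper":3,"xyz":[11.01,26.18,-8.5],"angular":[0,0,0.707]}
    - {"gripper":3,"xyz":[11.01,26.18,-11],"angular":[0,0,0.707]}
    - {"gripper":3,"xyz":[11.01,26.18,-13.09],"angular":[0,0,0.707]}
    - {"gripper":3,"xyz":[11.01,26.18,-13.09],"angular":[0,0,0.707]}
    - {"gripper":3,"xyz":[11.01,26.18,-13.09],"angular":[0,0,0.707]}

```text
time: 13.7
tcp_pos: [527.8, 148.9, 77.1]
tool_rot: [-0.001, 0.019, 1.0, -0.0]
ft_force: [-0.6, 0.8, 0.9]
opening: 30.1
grip_force: 0.0
```

```bash
cat > hold.py <<'E'
from cell import r
import numpy as np
from scipy.spatial.transform import Rotation as R
L=[]
for i in range(3):
    r.get_image("top");s=r.read_state();L.append(np.r_[s["torque"],s["ft_force"]])
q=s["tool_rot"];M=R.from_quat([q[1],q[2],q[3],q[0]]).as_matrix()
L=np.array(L)
print(round(s["time"],2),s["tcp_pos"].round(2),"yaw",np.arctan2(M[1,0],M[0,0]).round(4),"Tz",L[:,2].round(3),"mean",L[:,2].mean().round(3),"F",L[:,3:].mean(0).round(1),"q7",s["qpos"][[2,6]].round(2),round(s["opening"],1))
E
python3 hold.py
```

```text
13.85 [528.99 149.05  78.69] yaw 3.1035 Tz [-0.016  0.042  0.035] mean 0.02 F [-0.1  0.1  0.3] q7 [-0.87  0.68] 30.1
```

>>> play_rows:
  series:
    - {"gripper":0.9,"xyz":[0,0,0],"angular":[0,0,0]}
    - {"gripper":0.9,"xyz":[0,0,0],"angular":[0,0,0]}
    - {"gripper":0.9,"xyz":[0,0,0],"angular":[0,0,0]}
    - {"gripper":0.9,"xyz":[0,0,0],"angular":[0,0,0]}

```text
time: 14.18
tcp_pos: [528.8, 147.1, 78.0]
tool_rot: [0.0, 0.02, 1.0, -0.001]
ft_force: [-2.0, -10.9, 10.2]
opening: 11.3
grip_force: 45.0
```

```bash
python3 hold.py
```

```text
14.33 [528.83 147.15  78.05] yaw 3.1023 Tz [-0.08  -0.093 -0.04 ] mean -0.071 F [-2.2 -9.6 10.3] q7 [-0.87  0.68] 11.7
```

>>> play_rows:
  series:
    - {"gripper":0.9,"xyz":[0,0,-0.03],"angular":[0,0,-0.05]}
    - {"gripper":0.9,"xyz":[0,0,-0.06],"angular":[0,0,-0.1]}
    - {"gripper":0.9,"xyz":[0,0,-0.09],"angular":[0,0,-0.15]}
    - {"gripper":0.9,"xyz":[0,0,-0.12],"angular":[0,0,-0.2]}
    - {"gripper":0.9,"xyz":[0,0,-0.12],"angular":[0,0,-0.2]}

```text
time: 14.75
tcp_pos: [528.8, 147.1, 76.9]
tool_rot: [0.0, 0.121, 0.993, -0.001]
ft_force: [-2.5, -10.4, 10.0]
opening: 11.8
grip_force: 45.0
```

```bash
python3 hold.py
```

```text
14.9 [528.79 147.07  76.83] yaw 2.9023 Tz [-0.017 -0.093 -0.128] mean -0.079 F [-1.8 -9.8 10.3] q7 [-0.82  0.51] 11.6
```

>>> play_rows:
  series:
    - {"gripper":3,"xyz":[0,0,0],"angular":[0,0,0]}
    - {"gripper":3,"xyz":[0,0,0],"angular":[0,0,0]}
    - {"gripper":3,"xyz":[0,0,2],"angular":[0,0,0]}
    - {"gripper":3,"xyz":[0,0,4.5],"angular":[0,0,0]}
    - {"gripper":3,"xyz":[2.5,-2.6,4.8],"angular":[0,0,0.02]}
    - {"gripper":3,"xyz":[5,-5.2,4.8],"angular":[0,0,0.02]}
    - {"gripper":3,"xyz":[7.5,-7.8,4.8],"angular":[0,0,0.02]}
    - {"gripper":3,"xyz":[9.92,-10.28,4.8],"angular":[0,0,0.02]}
    - {"gripper":3,"xyz":[9.92,-10.28,4.8],"angular":[0,0,0.02]}
    - {"gripper":3,"xyz":[9.92,-10.28,2.5],"angular":[0,0,0.02]}
    - {"gripper":3,"xyz":[9.92,-10.28,0.05],"angular":[0,0,0.02]}
    - {"gripper":3,"xyz":[9.92,-10.28,0.05],"angular":[0,0,0.02]}
    - {"gripper":3,"xyz":[9.92,-10.28,0.05],"angular":[0,0,0.02]}

```text
time: 15.98
tcp_pos: [626.9, 46.4, 76.3]
tool_rot: [-0.001, 0.108, 0.994, 0.0]
ft_force: [0.1, 0.3, 0.2]
opening: 30.1
grip_force: 0.0
```

```bash
python3 hold.py
```

```text
16.13 [628.4   46.61  78.3 ] yaw 2.9241 Tz [-0.06  -0.045  0.042] mean -0.021 F [ 0.3 -0.1 -0.1] q7 [-0.78  0.75] 30.2
```

>>> play_rows:
  series:
    - {"gripper":0.9,"xyz":[0,0,0],"angular":[0,0,0]}
    - {"gripper":0.9,"xyz":[0,0,0],"angular":[0,0,0]}
    - {"gripper":0.9,"xyz":[0,0,0],"angular":[0,0,0]}
    - {"gripper":0.9,"xyz":[0,0,0],"angular":[0,0,0]}

```text
time: 16.47
tcp_pos: [627.9, 45.9, 77.4]
tool_rot: [0.0, 0.109, 0.994, -0.0]
ft_force: [-2.1, -2.3, 5.2]
opening: 11.7
grip_force: 46.9
```

>>> play_rows:
  series:
    - {"gripper":0.9,"xyz":[0,0,-0.03],"angular":[0,0,-0.05]}
    - {"gripper":0.9,"xyz":[0,0,-0.06],"angular":[0,0,-0.1]}
    - {"gripper":0.9,"xyz":[0,0,-0.09],"angular":[0,0,-0.15]}
    - {"gripper":0.9,"xyz":[0,0,-0.12],"angular":[0,0,-0.2]}
    - {"gripper":0.9,"xyz":[0,0,-0.12],"angular":[0,0,-0.2]}

```text
time: 16.88
tcp_pos: [628.0, 45.8, 76.2]
tool_rot: [0.0, 0.209, 0.978, -0.0]
ft_force: [-1.2, -2.7, 5.0]
opening: 11.6
grip_force: 46.9
```

```bash
python3 hold.py
```

```text
17.03 [627.92  45.79  76.21] yaw 2.7234 Tz [ 0.003 -0.048 -0.071] mean -0.039 F [-1.2 -1.5  6.3] q7 [-0.73  0.57] 11.6
```

>>> play_rows:
  series:
    - {"gripper":3,"xyz":[0,0,0],"angular":[0,0,0]}
    - {"gripper":3,"xyz":[0,0,0],"angular":[0,0,0]}
    - {"gripper":3,"xyz":[0,0,2],"angular":[0,0,0]}
    - {"gripper":3,"xyz":[0,0,4.5],"angular":[0,0,0]}
    - {"gripper":3,"xyz":[0,3.3,4.8],"angular":[0,0,-0.03]}
    - {"gripper":3,"xyz":[0.05,6.6,4.8],"angular":[0,0,-0.03]}
    - {"gripper":3,"xyz":[0.1,9.92,4.8],"angular":[0,0,-0.03]}
    - {"gripper":3,"xyz":[0.1,9.92,4.8],"angular":[0,0,-0.03]}
    - {"gripper":3,"xyz":[0.1,9.92,2.5],"angular":[0,0,-0.03]}
    - {"gripper":3,"xyz":[0.1,9.92,0.1],"angular":[0,0,-0.03]}
    - {"gripper":3,"xyz":[0.1,9.92,0.1],"angular":[0,0,-0.03]}
    - {"gripper":3,"xyz":[0.1,9.92,0.1],"angular":[0,0,-0.03]}
    - {"gripper":3,"xyz":[0.1,9.92,0.1],"angular":[0,0,-0.03]}

```text
time: 18.12
tcp_pos: [628.9, 145.4, 77.6]
tool_rot: [0.0, 0.222, 0.975, 0.0]
ft_force: [-0.6, -0.0, 0.1]
opening: 30.0
grip_force: 0.0
```

```bash
python3 hold.py
```

```text
18.27 [629.25 145.2   77.86] yaw 2.6934 Tz [-0.048 -0.002 -0.041] mean -0.03 F [0.3 0.5 0.4] q7 [-0.73  0.39] 29.7
```

>>> play_rows:
  series:
    - {"gripper":0.9,"xyz":[0,0,0],"angular":[0,0,0]}
    - {"gripper":0.9,"xyz":[0,0,0],"angular":[0,0,0]}
    - {"gripper":0.9,"xyz":[0,0,0],"angular":[0,0,0]}
    - {"gripper":0.9,"xyz":[0,0,0],"angular":[0,0,0]}
    - {"gripper":0.9,"xyz":[0,0,-0.03],"angular":[0,0,-0.05]}
    - {"gripper":0.9,"xyz":[0,0,-0.06],"angular":[0,0,-0.1]}
    - {"gripper":0.9,"xyz":[0,0,-0.09],"angular":[0,0,-0.15]}
    - {"gripper":0.9,"xyz":[0,0,-0.12],"angular":[0,0,-0.2]}
    - {"gripper":0.9,"xyz":[0,0,-0.12],"angular":[0,0,-0.2]}

```text
time: 19.02
tcp_pos: [629.1, 145.5, 76.1]
tool_rot: [0.0, 0.32, 0.947, 0.0]
ft_force: [0.1, 0.9, 5.3]
opening: 11.6
grip_force: 55.6
```

```bash
python3 hold.py
```

```text
19.17 [629.07 145.52  76.06] yaw 2.4936 Tz [-0.086 -0.116 -0.091] mean -0.098 F [-0.3 -0.1  6.5] q7 [-0.68  0.22] 11.8
```

>>> play_rows:
  series:
    - {"gripper":3,"xyz":[0,0,0],"angular":[0,0,0]}
    - {"gripper":3,"xyz":[0,0,0],"angular":[0,0,0]}
    - {"gripper":3,"xyz":[0,0,2],"angular":[0,0,0]}
    - {"gripper":3,"xyz":[0,0,4.5],"angular":[0,0,0]}
    - {"gripper":3,"xyz":[-2.5,-2.5,4.8],"angular":[0,0,-0.1]}
    - {"gripper":3,"xyz":[-5,-5,4.8],"angular":[0,0,-0.103]}
    - {"gripper":3,"xyz":[-7.5,-7.5,4.8],"angular":[0,0,-0.103]}
    - {"gripper":3,"xyz":[-10.08,-9.94,4.8],"angular":[0,0,-0.103]}
    - {"gripper":3,"xyz":[-10.08,-9.94,4.8],"angular":[0,0,-0.103]}
    - {"gripper":3,"xyz":[-10.08,-9.94,2.5],"angular":[0,0,-0.103]}
    - {"gripper":3,"xyz":[-10.08,-9.94,0.12],"angular":[0,0,-0.103]}
    - {"gripper":3,"xyz":[-10.08,-9.94,0.12],"angular":[0,0,-0.103]}
    - {"gripper":3,"xyz":[-10.08,-9.94,0.12],"angular":[0,0,-0.103]}

```text
time: 20.25
tcp_pos: [527.2, 46.1, 75.9]
tool_rot: [-0.001, 0.366, 0.93, -0.0]
ft_force: [-0.4, 0.4, 0.5]
opening: 30.2
grip_force: 0.0
```

```bash
python3 hold.py
```

```text
20.4 [528.16  46.04  77.27] yaw 2.3909 Tz [-0.012 -0.003 -0.005] mean -0.007 F [0.5 0.  0.1] q7 [-0.7   0.26] 30.0
```

>>> play_rows:
  series:
    - {"gripper":0.9,"xyz":[0,0,0],"angular":[0,0,0]}
    - {"gripper":0.9,"xyz":[0,0,0],"angular":[0,0,0]}
    - {"gripper":0.9,"xyz":[0,0,0],"angular":[0,0,0]}
    - {"gripper":0.9,"xyz":[0,0,0],"angular":[0,0,0]}
    - {"gripper":0.9,"xyz":[0,0,-0.03],"angular":[0,0,-0.05]}
    - {"gripper":0.9,"xyz":[0,0,-0.06],"angular":[0,0,-0.1]}
    - {"gripper":0.9,"xyz":[0,0,-0.09],"angular":[0,0,-0.15]}
    - {"gripper":0.9,"xyz":[0,0,-0.12],"angular":[0,0,-0.2]}
    - {"gripper":0.9,"xyz":[0,0,-0.12],"angular":[0,0,-0.2]}

```text
time: 21.15
tcp_pos: [528.2, 45.9, 76.0]
tool_rot: [0.0, 0.459, 0.888, 0.0]
ft_force: [-0.8, -0.9, 6.5]
opening: 11.6
grip_force: 54.2
```

```bash
python3 hold.py
```

```text
21.3 [528.24  45.93  76.01] yaw 2.1906 Tz [-0.104 -0.086 -0.1  ] mean -0.096 F [-1.5 -0.4  7. ] q7 [-0.65  0.08] 11.8
```

>>> play_rows:
  series:
    - {"gripper":3,"xyz":[0,0,0],"angular":[0,0,0]}
    - {"gripper":3,"xyz":[0,0,0],"angular":[0,0,0]}
    - {"gripper":3,"xyz":[0,0,2],"angular":[0,0,0]}
    - {"gripper":3,"xyz":[0,0,4.5],"angular":[0,0,0]}
    - {"gripper":3,"xyz":[0,2,4.8],"angular":[0,0,0.12]}
    - {"gripper":3,"xyz":[0,4,4.8],"angular":[0,0,0.24]}
    - {"gripper":3,"xyz":[0,6,4.8],"angular":[0,0,0.36]}
    - {"gripper":3,"xyz":[0,8,4.8],"angular":[0,0,0.48]}
    - {"gripper":3,"xyz":[0.06,10.11,4.8],"angular":[0,0,0.6]}
    - {"gripper":3,"xyz":[0.06,10.11,4.8],"angular":[0,0,0.711]}
    - {"gripper":3,"xyz":[0.06,10.11,4.8],"angular":[0,0,0.711]}
    - {"gripper":3,"xyz":[0.06,10.11,2.5],"angular":[0,0,0.711]}
    - {"gripper":3,"xyz":[0.06,10.11,0.11],"angular":[0,0,0.711]}
    - {"gripper":3,"xyz":[0.06,10.11,0.11],"angular":[0,0,0.711]}
    - {"gripper":3,"xyz":[0.06,10.11,0.11],"angular":[0,0,0.711]}

```text
time: 22.55
tcp_pos: [527.8, 146.3, 76.1]
tool_rot: [-0.001, 0.121, 0.993, -0.0]
ft_force: [-0.0, 1.0, 0.4]
opening: 30.0
grip_force: 0.0
```

```bash
python3 hold.py
```

```text
22.7 [529.1  147.01  77.75] yaw 2.9002 Tz [ 0.045 -0.015  0.037] mean 0.022 F [ 0.4 -0.2  0.2] q7 [-0.81  0.51] 30.2
```

>>> play_rows:
  series:
    - {"gripper":0.9,"xyz":[0,0,0],"angular":[0,0,0]}
    - {"gripper":0.9,"xyz":[0,0,0],"angular":[0,0,0]}
    - {"gripper":0.9,"xyz":[0,0,0],"angular":[0,0,0]}
    - {"gripper":0.9,"xyz":[0,0,0],"angular":[0,0,0]}
    - {"gripper":0.9,"xyz":[0,0,-0.03],"angular":[0,0,-0.05]}
    - {"gripper":0.9,"xyz":[0,0,-0.03],"angular":[0,0,-0.05]}
  grip_force: 45

```text
time: 23.2
tcp_pos: [528.7, 146.9, 76.7]
tool_rot: [0.0, 0.146, 0.989, -0.0]
ft_force: [-0.7, -1.5, 5.8]
opening: 11.7
grip_force: 45.0
```

```bash
python3 hold.py
```

```text
23.35 [528.73 146.94  76.66] yaw 2.8515 Tz [-0.    -0.019  0.049] mean 0.01 F [-1.2 -1.3  7.3] q7 [-0.8   0.47] 11.6
```

>>> play_rows:
  series:
    - {"gripper":0.9,"xyz":[0,0,-0.03],"angular":[0,0,-0.05]}
    - {"gripper":0.9,"xyz":[0,0,-0.03],"angular":[0,0,-0.05]}

```text
time: 23.52
tcp_pos: [528.7, 146.9, 76.4]
tool_rot: [0.0, 0.171, 0.985, -0.0]
ft_force: [-2.1, -1.8, 6.4]
opening: 11.7
grip_force: 45.0
```

```bash
python3 hold.py
```

```text
23.67 [528.75 146.92  76.39] yaw 2.8015 Tz [ 0.008 -0.011  0.038] mean 0.012 F [-1.3 -1.7  7.2] q7 [-0.79  0.43] 11.4
```

>>> play_rows:
  series:
    - {"gripper":0.9,"xyz":[0,0,-0.03],"angular":[0,0,-0.05]}
    - {"gripper":0.9,"xyz":[0,0,-0.03],"angular":[0,0,-0.05]}

```text
time: 23.83
tcp_pos: [528.8, 146.9, 76.1]
tool_rot: [0.0, 0.195, 0.981, -0.0]
ft_force: [-1.3, -2.0, 7.1]
opening: 11.8
grip_force: 45.0
```

```bash
python3 hold.py
```

```text
23.98 [528.72 146.93  76.08] yaw 2.7515 Tz [0.096 0.034 0.053] mean 0.061 F [-1.5 -1.9  7.2] q7 [-0.78  0.38] 11.8
```

>>> play_rows:
  series:
    - {"gripper":3,"xyz":[0,0,0],"angular":[0,0,0]}
    - {"gripper":3,"xyz":[0,0,0],"angular":[0,0,0]}
    - {"gripper":3,"xyz":[0,0,2],"angular":[0,0,0]}
    - {"gripper":3,"xyz":[0,0,4.5],"angular":[0,0,0]}
    - {"gripper":3,"xyz":[2.5,-2.6,4.8],"angular":[0,0,-0.028]}
    - {"gripper":3,"xyz":[5,-5.2,4.8],"angular":[0,0,-0.028]}
    - {"gripper":3,"xyz":[7.5,-7.7,4.8],"angular":[0,0,-0.028]}
    - {"gripper":3,"xyz":[9.92,-10.09,4.8],"angular":[0,0,-0.028]}
    - {"gripper":3,"xyz":[9.92,-10.09,4.8],"angular":[0,0,-0.028]}
    - {"gripper":3,"xyz":[9.92,-10.09,2.5],"angular":[0,0,-0.028]}
    - {"gripper":3,"xyz":[9.92,-10.09,0.04],"angular":[0,0,-0.028]}
    - {"gripper":3,"xyz":[9.92,-10.09,0.04],"angular":[0,0,-0.028]}
    - {"gripper":3,"xyz":[9.92,-10.09,0.04],"angular":[0,0,-0.028]}

```text
time: 25.07
tcp_pos: [626.9, 46.3, 75.3]
tool_rot: [-0.001, 0.207, 0.978, -0.0]
ft_force: [0.3, 0.5, 1.3]
opening: 29.7
grip_force: 0.0
```

```bash
python3 hold.py
```

```text
25.22 [628.31  46.45  77.42] yaw 2.724 Tz [-0.026  0.073  0.004] mean 0.017 F [ 0.4 -0.4  0.9] q7 [-0.72  0.58] 30.0
```

>>> play_rows:
  series:
    - {"gripper":0.9,"xyz":[0,0,0],"angular":[0,0,0]}
    - {"gripper":0.9,"xyz":[0,0,0],"angular":[0,0,0]}
    - {"gripper":0.9,"xyz":[0,0,0],"angular":[0,0,0]}
    - {"gripper":0.9,"xyz":[0,0,0],"angular":[0,0,0]}
    - {"gripper":0.9,"xyz":[0,0,-0.03],"angular":[0,0,-0.05]}
    - {"gripper":0.9,"xyz":[0,0,-0.03],"angular":[0,0,-0.05]}

```text
time: 25.72
tcp_pos: [627.9, 45.8, 76.3]
tool_rot: [0.0, 0.233, 0.972, -0.0]
ft_force: [-2.3, -1.3, 5.6]
opening: 11.9
grip_force: 45.0
```

```bash
python3 hold.py
```

```text
25.87 [627.87  45.82  76.34] yaw 2.6735 Tz [-0.026  0.013 -0.009] mean -0.008 F [-2.3 -1.5  6.6] q7 [-0.71  0.54] 11.8
```

>>> play_rows:
  series:
    - {"gripper":0.9,"xyz":[0,0,-0.03],"angular":[0,0,-0.05]}
    - {"gripper":0.9,"xyz":[0,0,-0.03],"angular":[0,0,-0.05]}

```text
time: 26.03
tcp_pos: [627.9, 45.8, 76.0]
tool_rot: [0.0, 0.258, 0.966, -0.0]
ft_force: [-2.1, -1.7, 6.1]
opening: 12.2
grip_force: 45.0
```

```bash
python3 hold.py
```

```text
26.18 [627.85  45.79  76.01] yaw 2.6234 Tz [ 0.002  0.074 -0.021] mean 0.018 F [-2.1 -2.2  6.6] q7 [-0.7   0.49] 11.8
```

```bash
sed -i 's/range(3)/range(4)/' hold.py
```

>>> play_rows:
  series:
    - {"gripper":0.9,"xyz":[0,0,-0.03],"angular":[0,0,-0.05]}
    - {"gripper":0.9,"xyz":[0,0,-0.03],"angular":[0,0,-0.05]}

```text
time: 26.35
tcp_pos: [627.9, 45.8, 75.7]
tool_rot: [0.0, 0.282, 0.96, -0.0]
ft_force: [-2.2, -2.8, 6.2]
opening: 11.7
grip_force: 45.0
```

```bash
python3 hold.py
```

```text
26.55 [627.85  45.77  75.75] yaw 2.5735 Tz [ 0.048 -0.007  0.017  0.009] mean 0.017 F [-2.5 -2.   7. ] q7 [-0.69  0.45] 12.0
```

>>> play_rows:
  series:
    - {"gripper":3,"xyz":[0,0,0],"angular":[0,0,0]}
    - {"gripper":3,"xyz":[0,0,0],"angular":[0,0,0]}
    - {"gripper":3,"xyz":[0,0,2],"angular":[0,0,0]}
    - {"gripper":3,"xyz":[0,0,4.5],"angular":[0,0,0]}
    - {"gripper":3,"xyz":[0,3.3,4.8],"angular":[0,0,-0.08]}
    - {"gripper":3,"xyz":[0.05,6.6,4.8],"angular":[0,0,-0.08]}
    - {"gripper":3,"xyz":[0.09,9.9,4.8],"angular":[0,0,-0.08]}
    - {"gripper":3,"xyz":[0.09,9.9,4.8],"angular":[0,0,-0.08]}
    - {"gripper":3,"xyz":[0.09,9.9,2.5],"angular":[0,0,-0.08]}
    - {"gripper":3,"xyz":[0.09,9.9,0.08],"angular":[0,0,-0.08]}
    - {"gripper":3,"xyz":[0.09,9.9,0.08],"angular":[0,0,-0.08]}
    - {"gripper":3,"xyz":[0.09,9.9,0.08],"angular":[0,0,-0.08]}

```text
time: 27.55
tcp_pos: [628.0, 145.2, 75.2]
tool_rot: [-0.001, 0.318, 0.948, -0.0]
ft_force: [0.4, 0.7, 0.5]
opening: 29.7
grip_force: 0.0
```

```bash
python3 st.py
```

```text
27.55 [627.96 145.17  75.17] yaw 2.4942 zax [-2.e-03  1.e-04 -1.e+00] q [ 0.17  0.61 -0.68  1.75  0.46  0.94  0.22] F [0.44 0.7  0.46] T [ 0.058 -0.175 -0.057] 29.724508144726514 0.0
```

>>> play_rows:
  series:
    - {"gripper":0.9,"xyz":[0,0,0],"angular":[0,0,0]}
    - {"gripper":0.9,"xyz":[0,0,0],"angular":[0,0,0]}
    - {"gripper":0.9,"xyz":[0,0,0],"angular":[0,0,0]}
    - {"gripper":0.9,"xyz":[0,0,0],"angular":[0,0,0]}
    - {"gripper":0.9,"xyz":[0,0,-0.03],"angular":[0,0,-0.05]}
    - {"gripper":0.9,"xyz":[0,0,-0.03],"angular":[0,0,-0.05]}

```text
time: 28.05
tcp_pos: [629.2, 145.3, 76.6]
tool_rot: [0.001, 0.343, 0.939, 0.0]
ft_force: [1.6, 1.2, 5.7]
opening: 11.5
grip_force: 45.0
```

```bash
python3 hold.py
```

```text
28.25 [629.24 145.28  76.57] yaw 2.4451 Tz [-0.07  -0.056 -0.07  -0.129] mean -0.081 F [1.4 0.7 6.5] q7 [-0.67  0.18] 11.5
```

>>> play_rows:
  series:
    - {"gripper":0.9,"xyz":[0,0,-0.03],"angular":[0,0,-0.05]}
    - {"gripper":0.9,"xyz":[0,0,-0.03],"angular":[0,0,-0.05]}

```text
time: 28.42
tcp_pos: [629.2, 145.3, 76.3]
tool_rot: [0.001, 0.366, 0.931, 0.0]
ft_force: [0.5, 0.7, 7.5]
opening: 11.9
grip_force: 45.0
```

```bash
python3 hold.py
```

```text
28.62 [629.23 145.27  76.28] yaw 2.3951 Tz [-0.001 -0.101 -0.116 -0.077] mean -0.074 F [1.2 0.3 7.1] q7 [-0.65  0.14] 11.8
```

>>> play_rows:
  series:
    - {"gripper":0.9,"xyz":[0,0,-0.03],"angular":[0,0,-0.05]}
    - {"gripper":0.9,"xyz":[0,0,-0.03],"angular":[0,0,-0.05]}

```text
time: 28.78
tcp_pos: [629.2, 145.2, 76.0]
tool_rot: [0.001, 0.389, 0.921, 0.0]
ft_force: [-0.1, 0.3, 8.0]
opening: 11.5
grip_force: 45.0
```

```bash
python3 hold.py
```

```text
28.98 [629.17 145.23  75.94] yaw 2.3451 Tz [ 0.017 -0.101 -0.088 -0.081] mean -0.063 F [-0.2  0.1  7.2] q7 [-0.64  0.09] 11.8
```

>>> play_rows:
  series:
    - {"gripper":3,"xyz":[0,0,0],"angular":[0,0,0]}
    - {"gripper":3,"xyz":[0,0,0],"angular":[0,0,0]}
    - {"gripper":3,"xyz":[0,0,2],"angular":[0,0,0]}
    - {"gripper":3,"xyz":[0,0,4.5],"angular":[0,0,0]}
    - {"gripper":3,"xyz":[-2.5,-2.5,4.8],"angular":[0,0,-0.1]}
    - {"gripper":3,"xyz":[-5,-5,4.8],"angular":[0,0,-0.153]}
    - {"gripper":3,"xyz":[-7.5,-7.5,4.8],"angular":[0,0,-0.153]}
    - {"gripper":3,"xyz":[-10.09,-9.93,4.8],"angular":[0,0,-0.153]}
    - {"gripper":3,"xyz":[-10.09,-9.93,4.8],"angular":[0,0,-0.153]}
    - {"gripper":3,"xyz":[-10.09,-9.93,2.5],"angular":[0,0,-0.153]}
    - {"gripper":3,"xyz":[-10.09,-9.93,0.07],"angular":[0,0,-0.153]}
    - {"gripper":3,"xyz":[-10.09,-9.93,0.07],"angular":[0,0,-0.153]}
    - {"gripper":3,"xyz":[-10.09,-9.93,0.07],"angular":[0,0,-0.153]}
    - {"gripper":3,"xyz":[-10.09,-9.93,0.07],"angular":[0,0,-0.153]}

```text
time: 30.15
tcp_pos: [527.6, 46.0, 76.1]
tool_rot: [-0.0, 0.457, 0.889, -0.0]
ft_force: [0.3, 0.6, 0.1]
opening: 29.9
grip_force: 0.0
```

```bash
python3 st.py
```

```text
30.15 [527.64  46.    76.08] yaw 2.1914 zax [-6.e-04  1.e-04 -1.e+00] q [ 0.32  0.44 -0.64  2.02  0.36  0.8   0.09] F [0.29 0.58 0.13] T [-0.055 -0.104 -0.043] 29.890773820935063 0.0
```

>>> play_rows:
  series:
    - {"gripper":0.9,"xyz":[0,0,0],"angular":[0,0,0]}
    - {"gripper":0.9,"xyz":[0,0,0],"angular":[0,0,0]}
    - {"gripper":0.9,"xyz":[0,0,0],"angular":[0,0,0]}
    - {"gripper":0.9,"xyz":[0,0,0],"angular":[0,0,0]}
    - {"gripper":0.9,"xyz":[0,0,-0.03],"angular":[0,0,-0.05]}
    - {"gripper":0.9,"xyz":[0,0,-0.03],"angular":[0,0,-0.05]}

```text
time: 30.65
tcp_pos: [528.1, 45.9, 76.0]
tool_rot: [0.0, 0.481, 0.877, 0.0]
ft_force: [-0.4, 0.2, 5.4]
opening: 11.7
grip_force: 49.7
```

```bash
python3 hold.py
```

```text
30.85 [528.16  45.92  76.02] yaw 2.1407 Tz [-0.068 -0.082 -0.064 -0.075] mean -0.072 F [-0.5 -0.1  6.1] q7 [-0.63  0.04] 11.2
```

>>> play_rows:
  series:
    - {"gripper":0.9,"xyz":[0,0,-0.03],"angular":[0,0,-0.05]}
    - {"gripper":0.9,"xyz":[0,0,-0.03],"angular":[0,0,-0.05]}

```text
time: 31.02
tcp_pos: [528.1, 45.9, 75.7]
tool_rot: [0.0, 0.503, 0.864, 0.0]
ft_force: [0.1, 1.0, 7.1]
opening: 11.4
grip_force: 49.7
```

```bash
python3 hold.py
```

```text
31.22 [528.08  45.9   75.68] yaw 2.0907 Tz [-0.061 -0.022 -0.07  -0.093] mean -0.061 F [-0.8 -0.   6.2] q7 [-0.62 -0.  ] 11.7
```

>>> play_rows:
  series:
    - {"gripper":0.9,"xyz":[0,0,-0.03],"angular":[0,0,-0.05]}
    - {"gripper":0.9,"xyz":[0,0,-0.03],"angular":[0,0,-0.05]}

```text
time: 31.38
tcp_pos: [528.1, 45.9, 75.4]
tool_rot: [0.0, 0.524, 0.852, 0.0]
ft_force: [-1.3, -0.4, 7.9]
opening: 11.8
grip_force: 49.7
```

```bash
python3 hold.py; sed 's/range(3)/range(2)/' look.py > look2.py; python3 look2.py p2
```

```text
31.58 [528.02  45.85  75.38] yaw 2.0407 Tz [ 0.    -0.059 -0.034 -0.075] mean -0.042 F [-1.1 -0.2  7.1] q7 [-0.61 -0.05] 11.8
top 490 lid z 60.85 tilt deg x,y [-0.48 -0.14]
1 21 [512.8 155. ] [ 8.7 12.8] yaw 0.414 ztop 97.4
2 92 [627.3 146.8] [11.5 41.3] yaw -0.773 ztop 98.0
3 33 [636.   42.6] [ 9.  24.1] yaw -0.819 ztop 97.5
side 1651 lid z 60.57 tilt deg x,y [ 0.06 -0.08]
1 114 [526.5 147.7] [11.5 42.7] yaw -0.38 ztop 96.7
2 91 [626.6 146.6] [11.5 43. ] yaw -0.805 ztop 97.5
3 65 [622.   48.7] [12.2 35. ] yaw -0.614 ztop 97.1
4 99 [525.2  48.9] [30.1 30.6] yaw -1.734 ztop 98.4
```

>>> play_rows:
  series:
    - {"gripper":3,"xyz":[0,0,0],"angular":[0,0,0]}
    - {"gripper":3,"xyz":[0,0,0],"angular":[0,0,0]}
    - {"gripper":3,"xyz":[0,0,2],"angular":[0,0,0]}
    - {"gripper":3,"xyz":[0,0,4.5],"angular":[0,0,0]}
    - {"gripper":3,"xyz":[0,2,4.8],"angular":[0,0,0.12]}
    - {"gripper":3,"xyz":[0,4,4.8],"angular":[0,0,0.24]}
    - {"gripper":3,"xyz":[0,6,4.8],"angular":[0,0,0.36]}
    - {"gripper":3,"xyz":[0,8,4.8],"angular":[0,0,0.48]}
    - {"gripper":3,"xyz":[0.06,10.1,4.8],"angular":[0,0,0.6]}
    - {"gripper":3,"xyz":[0.06,10.1,4.8],"angular":[0,0,0.711]}
    - {"gripper":3,"xyz":[0.06,10.1,4.8],"angular":[0,0,0.711]}
    - {"gripper":3,"xyz":[0.06,10.1,2.5],"angular":[0,0,0.711]}
    - {"gripper":3,"xyz":[0.06,10.1,0.08],"angular":[0,0,0.711]}
    - {"gripper":3,"xyz":[0.06,10.1,0.08],"angular":[0,0,0.711]}
    - {"gripper":3,"xyz":[0.06,10.1,0.08],"angular":[0,0,0.711]}
    - {"gripper":3,"xyz":[0.06,10.1,0.08],"angular":[0,0,0.711]}

```text
time: 33.12
tcp_pos: [528.6, 146.7, 76.5]
tool_rot: [0.0, 0.195, 0.981, 0.0]
ft_force: [0.1, 1.1, 0.1]
opening: 29.7
grip_force: 0.0
```

```bash
python3 st.py
```

```text
33.1167 [528.56 146.72  76.5 ] yaw 2.7498 zax [ 2.e-04  0.e+00 -1.e+00] q [ 0.23  0.5  -0.77  1.97  0.46  0.85  0.39] F [0.14 1.13 0.11] T [ 0.01  -0.125  0.039] 29.729748220669105 0.0
```

>>> play_rows:
  series:
    - {"gripper":0.9,"xyz":[0,0,0],"angular":[0,0,0]}
    - {"gripper":0.9,"xyz":[0,0,0],"angular":[0,0,0]}
    - {"gripper":0.9,"xyz":[0,0,0],"angular":[0,0,0]}
    - {"gripper":0.9,"xyz":[0,0,0],"angular":[0,0,0]}
  grip_force: 45

```text
time: 33.45
tcp_pos: [528.7, 146.9, 76.3]
tool_rot: [0.001, 0.194, 0.981, 0.0]
ft_force: [-0.5, 0.4, 7.6]
opening: 11.8
grip_force: 45.0
```

```bash
python3 hold.py
```

```text
33.65 [528.75 146.89  76.32] yaw 2.7514 Tz [ 0.016 -0.031  0.026  0.004] mean 0.004 F [-0.8 -0.4  7.5] q7 [-0.77  0.39] 12.0
```

>>> play_rows:
  series:
    - {"gripper":0.9,"xyz":[0,0,-0.03],"angular":[0,0,-0.05]}
    - {"gripper":0.9,"xyz":[0,0,-0.03],"angular":[0,0,-0.05]}

```text
time: 33.82
tcp_pos: [528.7, 146.9, 76.0]
tool_rot: [0.001, 0.22, 0.976, 0.0]
ft_force: [-0.9, -1.1, 6.9]
opening: 11.7
grip_force: 45.0
```

```bash
python3 hold.py
```

```text
34.02 [528.72 146.84  76.03] yaw 2.7015 Tz [ 0.035  0.028 -0.064 -0.01 ] mean -0.003 F [-1.1 -0.7  8. ] q7 [-0.76  0.34] 11.7
```

>>> play_rows:
  series:
    - {"gripper":0.9,"xyz":[0,0,-0.03],"angular":[0,0,-0.05]}
    - {"gripper":0.9,"xyz":[0,0,-0.03],"angular":[0,0,-0.05]}

```text
time: 34.18
tcp_pos: [528.7, 146.9, 75.8]
tool_rot: [0.001, 0.244, 0.97, 0.0]
ft_force: [-0.8, -0.5, 7.4]
opening: 11.7
grip_force: 45.0
```

```bash
python3 hold.py
```

```text
34.38 [528.73 146.89  75.76] yaw 2.6516 Tz [0.106 0.128 0.06  0.121] mean 0.104 F [-1.3 -0.9  9.4] q7 [-0.75  0.3 ] 11.8
```

>>> play_rows:
  series:
    - {"gripper":3,"xyz":[0,0,0],"angular":[0,0,0]}
    - {"gripper":3,"xyz":[0,0,0],"angular":[0,0,0]}
    - {"gripper":3,"xyz":[0,0,2],"angular":[0,0,0]}
    - {"gripper":3,"xyz":[0,0,4.5],"angular":[0,0,0]}
    - {"gripper":3,"xyz":[2.5,-2.6,4.8],"angular":[0,0,-0.077]}
    - {"gripper":3,"xyz":[5,-5.2,4.8],"angular":[0,0,-0.077]}
    - {"gripper":3,"xyz":[7.5,-7.7,4.8],"angular":[0,0,-0.077]}
    - {"gripper":3,"xyz":[9.94,-10.08,4.8],"angular":[0,0,-0.077]}
    - {"gripper":3,"xyz":[9.94,-10.08,4.8],"angular":[0,0,-0.077]}
    - {"gripper":3,"xyz":[9.94,-10.08,2.5],"angular":[0,0,-0.077]}
    - {"gripper":3,"xyz":[9.94,-10.08,0.06],"angular":[0,0,-0.077]}
    - {"gripper":3,"xyz":[9.94,-10.08,0.06],"angular":[0,0,-0.077]}
    - {"gripper":3,"xyz":[9.94,-10.08,0.06],"angular":[0,0,-0.077]}
    - {"gripper":3,"xyz":[9.94,-10.08,0.06],"angular":[0,0,-0.077]}

```text
time: 35.55
tcp_pos: [628.0, 46.4, 76.6]
tool_rot: [0.0, 0.279, 0.96, 0.0]
ft_force: [0.3, 0.8, 0.8]
opening: 29.7
grip_force: 0.0
```

```bash
python3 st.py
```

```text
35.55 [627.96  46.38  76.62] yaw 2.5751 zax [ 4.e-04  2.e-04 -1.e+00] q [ 0.33  0.59 -0.68  1.79  0.45  0.92  0.46] F [0.25 0.8  0.83] T [-0.009 -0.146  0.016] 29.749710470176296 0.0
```

>>> play_rows:
  series:
    - {"gripper":0.9,"xyz":[0,0,0],"angular":[0,0,0]}
    - {"gripper":0.9,"xyz":[0,0,0],"angular":[0,0,0]}
    - {"gripper":0.9,"xyz":[0,0,0],"angular":[0,0,0]}
    - {"gripper":0.9,"xyz":[0,0,0],"angular":[0,0,0]}
  grip_force: 45

```text
time: 35.88
tcp_pos: [627.9, 45.8, 76.5]
tool_rot: [0.0, 0.28, 0.96, -0.0]
ft_force: [-2.6, -3.1, 7.2]
opening: 11.4
grip_force: 45.0
```

```bash
python3 hold.py
```

```text
36.08 [627.92  45.72  76.48] yaw 2.5744 Tz [-0.05   0.012 -0.034 -0.027] mean -0.025 F [-2.7 -1.7  7.2] q7 [-0.68  0.46] 11.5
```

>>> play_rows:
  series:
    - {"gripper":0.9,"xyz":[0,0,-0.03],"angular":[0,0,-0.05]}
    - {"gripper":0.9,"xyz":[0,0,-0.03],"angular":[0,0,-0.05]}

```text
time: 36.25
tcp_pos: [627.9, 45.7, 76.2]
tool_rot: [0.0, 0.305, 0.952, -0.0]
ft_force: [-2.7, -1.7, 7.7]
opening: 11.7
grip_force: 45.0
```

```bash
python3 hold.py
```

```text
36.45 [627.92  45.68  76.22] yaw 2.5245 Tz [0.062 0.09  0.053 0.069] mean 0.069 F [-2.7 -2.2  7.4] q7 [-0.67  0.41] 11.8
```

>>> play_rows:
  series:
    - {"gripper":0.9,"xyz":[0,0,-0.02],"angular":[0,0,-0.03]}
    - {"gripper":0.9,"xyz":[0,0,-0.02],"angular":[0,0,-0.03]}

```text
time: 36.62
tcp_pos: [627.9, 45.7, 76.0]
tool_rot: [0.0, 0.319, 0.948, -0.0]
ft_force: [-2.8, -1.6, 8.1]
opening: 11.5
grip_force: 45.0
```

```bash
python3 hold.py
```

```text
36.82 [627.9   45.68  76.03] yaw 2.4946 Tz [0.15  0.132 0.149 0.147] mean 0.144 F [-2.8 -2.2  9. ] q7 [-0.66  0.38] 11.8
```

>>> play_rows:
  series:
    - {"gripper":3,"xyz":[0,0,0],"angular":[0,0,0]}
    - {"gripper":3,"xyz":[0,0,0],"angular":[0,0,0]}
    - {"gripper":3,"xyz":[0,0,2],"angular":[0,0,0]}
    - {"gripper":3,"xyz":[0,0,4.5],"angular":[0,0,0]}
    - {"gripper":3,"xyz":[0,3.3,4.8],"angular":[0,0,-0.1]}
    - {"gripper":3,"xyz":[0.05,6.6,4.8],"angular":[0,0,-0.15]}
    - {"gripper":3,"xyz":[0.11,9.89,4.8],"angular":[0,0,-0.15]}
    - {"gripper":3,"xyz":[0.11,9.89,4.8],"angular":[0,0,-0.15]}
    - {"gripper":3,"xyz":[0.11,9.89,2.5],"angular":[0,0,-0.15]}
    - {"gripper":3,"xyz":[0.11,9.89,0.07],"angular":[0,0,-0.15]}
    - {"gripper":3,"xyz":[0.11,9.89,0.07],"angular":[0,0,-0.15]}
    - {"gripper":3,"xyz":[0.11,9.89,0.07],"angular":[0,0,-0.15]}
    - {"gripper":3,"xyz":[0.11,9.89,0.07],"angular":[0,0,-0.15]}

```text
time: 37.9
tcp_pos: [629.1, 145.0, 76.8]
tool_rot: [0.0, 0.388, 0.922, 0.0]
ft_force: [-0.3, -0.7, 0.6]
opening: 30.3
grip_force: 0.0
```

```bash
python3 st.py
```

```text
37.9 [629.08 144.97  76.81] yaw 2.3447 zax [ 2.e-04  2.e-04 -1.e+00] q [ 0.14  0.6  -0.64  1.75  0.43  0.93  0.1 ] F [-0.26 -0.74  0.63] T [ 0.02  -0.141 -0.008] 30.28011854710166 0.0
```

>>> play_rows:
  series:
    - {"gripper":0.9,"xyz":[0,0,0],"angular":[0,0,0]}
    - {"gripper":0.9,"xyz":[0,0,0],"angular":[0,0,0]}
    - {"gripper":0.9,"xyz":[0,0,0],"angular":[0,0,0]}
    - {"gripper":0.9,"xyz":[0,0,0],"angular":[0,0,0]}

```text
time: 38.23
tcp_pos: [629.4, 145.0, 76.7]
tool_rot: [0.001, 0.388, 0.922, 0.0]
ft_force: [0.7, 1.5, 6.7]
opening: 11.8
grip_force: 45.0
```

```bash
python3 st.py
```

```text
38.2333 [629.4  145.    76.66] yaw 2.3446 zax [ 1.4e-03  3.0e-04 -1.0e+00] q [ 0.14  0.6  -0.64  1.75  0.43  0.93  0.1 ] F [0.75 1.52 6.69] T [ 0.22  -0.377 -0.032] 11.816758146395578 45.00199259491637
```

>>> play_rows:
  series:
    - {"gripper":0.9,"xyz":[0,0,-0.03],"angular":[0,0,-0.05]}
    - {"gripper":0.9,"xyz":[0,0,-0.03],"angular":[0,0,-0.05]}

```text
time: 38.4
tcp_pos: [629.4, 145.0, 76.4]
tool_rot: [0.001, 0.412, 0.911, 0.0]
ft_force: [0.2, -0.3, 5.5]
opening: 11.5
grip_force: 45.0
```

```bash
python3 hold.py
```

```text
38.6 [629.34 144.98  76.36] yaw 2.2946 Tz [ 0.001  0.024 -0.005  0.004] mean 0.006 F [ 0.1 -0.7  5.9] q7 [-0.62  0.05] 11.5
```

>>> play_rows:
  series:
    - {"gripper":0.9,"xyz":[0,0,-0.02],"angular":[0,0,-0.03]}
    - {"gripper":0.9,"xyz":[0,0,-0.02],"angular":[0,0,-0.03]}

```text
time: 38.77
tcp_pos: [629.3, 145.0, 76.2]
tool_rot: [0.001, 0.425, 0.905, 0.0]
ft_force: [0.0, -0.4, 7.6]
opening: 11.4
grip_force: 45.0
```

```bash
python3 hold.py
```

```text
38.97 [629.33 144.94  76.17] yaw 2.2646 Tz [0.052 0.055 0.022 0.058] mean 0.047 F [ 0.1 -0.7  6.4] q7 [-0.62  0.03] 11.8
```

>>> play_rows:
  series:
    - {"gripper":3,"xyz":[0,0,0],"angular":[0,0,0]}
    - {"gripper":3,"xyz":[0,0,0],"angular":[0,0,0]}
    - {"gripper":3,"xyz":[0,0,2],"angular":[0,0,0]}
    - {"gripper":3,"xyz":[0,0,4.5],"angular":[0,0,0]}
    - {"gripper":3,"xyz":[-2.5,-2.5,4.8],"angular":[0,0,-0.1]}
    - {"gripper":3,"xyz":[-5,-5,4.8],"angular":[0,0,-0.2]}
    - {"gripper":3,"xyz":[-7.5,-7.5,4.8],"angular":[0,0,-0.224]}
    - {"gripper":3,"xyz":[-10.1,-9.91,4.8],"angular":[0,0,-0.224]}
    - {"gripper":3,"xyz":[-10.1,-9.91,4.8],"angular":[0,0,-0.224]}
    - {"gripper":3,"xyz":[-10.1,-9.91,2.5],"angular":[0,0,-0.224]}
    - {"gripper":3,"xyz":[-10.1,-9.91,0],"angular":[0,0,-0.224]}
    - {"gripper":3,"xyz":[-10.1,-9.91,0],"angular":[0,0,-0.224]}
    - {"gripper":3,"xyz":[-10.1,-9.91,0],"angular":[0,0,-0.224]}
    - {"gripper":3,"xyz":[-10.1,-9.91,0],"angular":[0,0,-0.224]}

```text
time: 40.13
tcp_pos: [528.1, 46.2, 76.1]
tool_rot: [-0.0, 0.523, 0.852, 0.0]
ft_force: [-0.2, 0.6, 0.4]
opening: 29.8
grip_force: 0.0
```

```bash
python3 st.py
```

```text
40.1333 [528.08  46.17  76.13] yaw 2.0412 zax [ 0.e+00  2.e-04 -1.e+00] q [ 0.29  0.43 -0.6   2.02  0.33  0.79 -0.04] F [-0.21  0.6   0.36] T [-0.057 -0.133  0.014] 29.770177302431495 0.0
```

>>> play_rows:
  series:
    - {"gripper":0.9,"xyz":[0,0,0],"angular":[0,0,0]}
    - {"gripper":0.9,"xyz":[0,0,0],"angular":[0,0,0]}
    - {"gripper":0.9,"xyz":[0,0,0],"angular":[0,0,0]}
    - {"gripper":0.9,"xyz":[0,0,0],"angular":[0,0,0]}
    - {"gripper":0.9,"xyz":[0,0,-0.03],"angular":[0,0,-0.05]}
    - {"gripper":0.9,"xyz":[0,0,-0.03],"angular":[0,0,-0.05]}
  grip_force: 45

```text
time: 40.63
tcp_pos: [528.0, 45.8, 75.7]
tool_rot: [0.0, 0.545, 0.838, 0.0]
ft_force: [-1.9, -1.1, 8.0]
opening: 11.6
grip_force: 45.0
```

```bash
python3 hold.py
```

```text
40.83 [528.04  45.78  75.64] yaw 1.9906 Tz [-0.023 -0.058 -0.077 -0.037] mean -0.049 F [-1.9 -0.8  8.2] q7 [-0.59 -0.09] 11.6
```

>>> play_rows:
  series:
    - {"gripper":0.9,"xyz":[0,0,-0.03],"angular":[0,0,-0.05]}
    - {"gripper":0.9,"xyz":[0,0,-0.03],"angular":[0,0,-0.05]}

```text
time: 41.0
tcp_pos: [528.0, 45.7, 75.3]
tool_rot: [0.0, 0.566, 0.824, 0.0]
ft_force: [-2.0, -0.9, 8.5]
opening: 11.7
grip_force: 45.0
```

```bash
python3 hold.py
```

```text
41.2 [528.02  45.74  75.36] yaw 1.9406 Tz [-0.039 -0.076 -0.033 -0.036] mean -0.046 F [-3.  -0.8  8.8] q7 [-0.58 -0.13] 11.7
```

>>> play_rows:
  series:
    - {"gripper":0.9,"xyz":[0,0,-0.025],"angular":[0,0,-0.04]}
    - {"gripper":0.9,"xyz":[0,0,-0.025],"angular":[0,0,-0.04]}

```text
time: 41.37
tcp_pos: [527.9, 45.7, 75.1]
tool_rot: [0.0, 0.582, 0.813, -0.0]
ft_force: [-3.0, -0.4, 10.4]
opening: 11.7
grip_force: 45.0
```

```bash
python3 hold.py
```

```text
41.57 [527.93  45.72  75.12] yaw 1.9007 Tz [0.052 0.006 0.016 0.021] mean 0.024 F [-2.9 -0.7  9.9] q7 [-0.57 -0.17] 11.7
```

>>> play_rows:
  series:
    - {"gripper":0.9,"xyz":[0,0,-0.02],"angular":[0,0,-0.03]}
    - {"gripper":0.9,"xyz":[0,0,-0.02],"angular":[0,0,-0.03]}

```text
time: 41.73
tcp_pos: [527.9, 45.7, 75.0]
tool_rot: [0.0, 0.594, 0.804, -0.0]
ft_force: [-4.0, -1.2, 10.7]
opening: 11.6
grip_force: 45.0
```

```bash
python3 hold.py
```

```text
41.93 [527.91  45.74  74.99] yaw 1.8708 Tz [0.099 0.049 0.01  0.069] mean 0.057 F [-3.9 -1.2 11.7] q7 [-0.56 -0.19] 11.8
```

>>> play_rows:
  series:
    - {"gripper":3,"xyz":[0,0,0],"angular":[0,0,0]}
    - {"gripper":3,"xyz":[0,0,0],"angular":[0,0,0]}
    - {"gripper":3,"xyz":[0,0,2],"angular":[0,0,0]}
    - {"gripper":3,"xyz":[0,0,4.5],"angular":[0,0,0]}
    - {"gripper":3,"xyz":[0,2,4.8],"angular":[0,0,0.12]}
    - {"gripper":3,"xyz":[0,4,4.8],"angular":[0,0,0.24]}
    - {"gripper":3,"xyz":[0,6,4.8],"angular":[0,0,0.36]}
    - {"gripper":3,"xyz":[0,8,4.8],"angular":[0,0,0.48]}
    - {"gripper":3,"xyz":[0.06,10.07,4.8],"angular":[0,0,0.6]}
    - {"gripper":3,"xyz":[0.06,10.07,4.8],"angular":[0,0,0.72]}
    - {"gripper":3,"xyz":[0.06,10.07,4.8],"angular":[0,0,0.781]}
    - {"gripper":3,"xyz":[0.06,10.07,4.8],"angular":[0,0,0.781]}
    - {"gripper":3,"xyz":[0.06,10.07,2.5],"angular":[0,0,0.781]}
    - {"gripper":3,"xyz":[0.06,10.07,0.09],"angular":[0,0,0.781]}
    - {"gripper":3,"xyz":[0.06,10.07,0.09],"angular":[0,0,0.781]}
    - {"gripper":3,"xyz":[0.06,10.07,0.09],"angular":[0,0,0.781]}
    - {"gripper":3,"xyz":[0.06,10.07,0.09],"angular":[0,0,0.781]}

```text
time: 43.35
tcp_pos: [528.7, 146.7, 76.1]
tool_rot: [0.0, 0.243, 0.97, 0.0]
ft_force: [-0.1, 0.2, 1.0]
opening: 30.3
grip_force: 0.0
```

```bash
python3 st.py
```

```text
43.35 [528.73 146.75  76.12] yaw 2.6506 zax [ 4.e-04  2.e-04 -1.e+00] q [ 0.2   0.49 -0.74  1.97  0.44  0.84  0.31] F [-0.08  0.18  0.98] T [-0.015 -0.123  0.012] 30.2561324809643 0.0
```

>>> play_rows:
  series:
    - {"gripper":0.9,"xyz":[0,0,0],"angular":[0,0,0]}
    - {"gripper":0.9,"xyz":[0,0,0],"angular":[0,0,0]}
    - {"gripper":0.9,"xyz":[0,0,0],"angular":[0,0,0]}
    - {"gripper":0.9,"xyz":[0,0,0],"angular":[0,0,0]}

```text
time: 43.68
tcp_pos: [528.9, 146.7, 75.9]
tool_rot: [0.001, 0.243, 0.97, 0.0]
ft_force: [-0.3, 0.8, 7.2]
opening: 11.8
grip_force: 45.0
```

```bash
python3 st.py
```

```text
43.6833 [528.94 146.73  75.92] yaw 2.6515 zax [ 1.4e-03  3.0e-04 -1.0e+00] q [ 0.2   0.49 -0.74  1.97  0.44  0.84  0.31] F [-0.34  0.83  7.21] T [ 0.176 -0.106  0.058] 11.816298738108834 45.005943895012024
```

>>> play_rows:
  series:
    - {"gripper":0.9,"xyz":[0,0,-0.01],"angular":[0,0,-0.02]}

```text
time: 43.77
tcp_pos: [529.0, 146.7, 75.9]
tool_rot: [0.001, 0.252, 0.968, 0.0]
ft_force: [-0.4, -0.3, 7.7]
opening: 11.4
grip_force: 45.1
```

```bash
python3 st.py; python3 hold.py
```

```text
43.7667 [528.95 146.74  75.87] yaw 2.6322 zax [ 1.3e-03  2.0e-04 -1.0e+00] q [ 0.2   0.49 -0.73  1.97  0.44  0.84  0.29] F [-0.38 -0.27  7.74] T [-0.009  0.114  0.386] 11.383951787342001 45.05410231133283
43.97 [528.94 146.75  75.86] yaw 2.6319 Tz [0.322 0.269 0.275 0.282] mean 0.287 F [-1.1 -0.3  8.6] q7 [-0.73  0.29] 11.6
```

>>> play_rows:
  series:
    - {"gripper":3,"xyz":[0,0,0],"angular":[0,0,0]}
    - {"gripper":3,"xyz":[0,0,0],"angular":[0,0,0]}
    - {"gripper":3,"xyz":[0,0,2],"angular":[0,0,0]}
    - {"gripper":3,"xyz":[0,0,4.5],"angular":[0,0,0]}
    - {"gripper":3,"xyz":[2.5,-2.6,4.8],"angular":[0,0,-0.1]}
    - {"gripper":3,"xyz":[5,-5.2,4.8],"angular":[0,0,-0.136]}
    - {"gripper":3,"xyz":[7.5,-7.7,4.8],"angular":[0,0,-0.136]}
    - {"gripper":3,"xyz":[9.92,-10.09,4.8],"angular":[0,0,-0.136]}
    - {"gripper":3,"xyz":[9.92,-10.09,4.8],"angular":[0,0,-0.136]}
    - {"gripper":3,"xyz":[9.92,-10.09,2.5],"angular":[0,0,-0.136]}
    - {"gripper":3,"xyz":[9.92,-10.09,0],"angular":[0,0,-0.136]}
    - {"gripper":3,"xyz":[9.92,-10.09,0],"angular":[0,0,-0.136]}
    - {"gripper":3,"xyz":[9.92,-10.09,0],"angular":[0,0,-0.136]}
    - {"gripper":3,"xyz":[9.92,-10.09,0],"angular":[0,0,-0.136]}

```text
time: 45.13
tcp_pos: [627.8, 45.9, 76.0]
tool_rot: [0.0, 0.317, 0.948, 0.0]
ft_force: [-0.1, 0.4, 0.4]
opening: 29.6
grip_force: 0.0
```

```bash
python3 st.py
```

```text
45.1333 [627.78  45.92  76.03] yaw 2.496 zax [ 2.e-04  1.e-04 -1.e+00] q [ 0.31  0.58 -0.65  1.79  0.44  0.91  0.39] F [-0.08  0.43  0.44] T [ 0.009 -0.177 -0.009] 29.63200502990784 0.0
```

>>> play_rows:
  series:
    - {"gripper":0.9,"xyz":[0,0,0],"angular":[0,0,0]}
    - {"gripper":0.9,"xyz":[0,0,0],"angular":[0,0,0]}
    - {"gripper":0.9,"xyz":[0,0,0],"angular":[0,0,0]}
    - {"gripper":0.9,"xyz":[0,0,0],"angular":[0,0,0]}

```text
time: 45.47
tcp_pos: [627.9, 45.6, 75.9]
tool_rot: [0.001, 0.317, 0.948, 0.0]
ft_force: [-1.2, -0.2, 6.2]
opening: 11.7
grip_force: 45.0
```

```bash
python3 st.py
```

```text
45.4667 [627.94  45.58  75.86] yaw 2.4957 zax [ 1.e-03 -2.e-04 -1.e+00] q [ 0.31  0.58 -0.65  1.79  0.44  0.91  0.39] F [-1.19 -0.19  6.23] T [-0.073  0.182  0.045] 11.744017408893475 45.0013606439461
```

>>> play_rows:
  series:
    - {"gripper":0.9,"xyz":[0,0,-0.005],"angular":[0,0,-0.01]}

```text
time: 45.55
tcp_pos: [628.0, 45.6, 75.9]
tool_rot: [0.001, 0.322, 0.947, 0.0]
ft_force: [-1.4, 0.4, 6.7]
opening: 11.9
grip_force: 45.0
```

```bash
python3 st.py; python3 hold.py
```

```text
45.55 [627.99  45.58  75.86] yaw 2.486 zax [ 1.e-03 -2.e-04 -1.e+00] q [ 0.31  0.58 -0.65  1.79  0.44  0.91  0.38] F [-1.4   0.42  6.66] T [-0.155  0.248  0.224] 11.938005940386095 45.0215672122431
45.75 [627.95  45.58  75.84] yaw 2.4858 Tz [0.289 0.187 0.247 0.195] mean 0.229 F [-1.9 -1.1  7.9] q7 [-0.65  0.38] 11.6
```

>>> play_rows:
  series:
    - {"gripper":0.9,"xyz":[0,0,-0.005],"angular":[0,0,-0.01]}

```text
time: 45.83
tcp_pos: [628.0, 45.6, 75.8]
tool_rot: [0.001, 0.327, 0.945, 0.0]
ft_force: [-1.7, -1.8, 7.5]
opening: 11.7
grip_force: 45.0
```

```bash
python3 st.py; python3 hold.py
```

```text
45.8333 [627.98  45.57  75.8 ] yaw 2.4761 zax [ 1.e-03 -3.e-04 -1.e+00] q [ 0.31  0.58 -0.65  1.79  0.43  0.91  0.37] F [-1.65 -1.82  7.49] T [-0.182  0.28   0.307] 11.693930024195149 45.02555820479756
46.03 [627.95  45.59  75.79] yaw 2.4759 Tz [0.292 0.263 0.226 0.213] mean 0.249 F [-1.6 -0.9  7.3] q7 [-0.65  0.37] 11.8
```

>>> play_rows:
  series:
    - {"gripper":0.9,"xyz":[0,0,-0.01],"angular":[0,0,-0.02]}

```text
time: 46.12
tcp_pos: [627.9, 45.6, 75.7]
tool_rot: [0.0, 0.336, 0.942, 0.0]
ft_force: [-2.0, -1.2, 7.1]
opening: 11.9
grip_force: 45.0
```

```bash
python3 st.py; python3 hold.py
```

```text
46.1167 [627.94  45.63  75.71] yaw 2.4564 zax [ 9.e-04 -3.e-04 -1.e+00] q [ 0.3   0.58 -0.64  1.79  0.43  0.91  0.36] F [-2.05 -1.16  7.13] T [-0.191  0.288  0.312] 11.854834732820983 45.03501492203213
46.32 [627.98  45.6   75.71] yaw 2.4559 Tz [0.327 0.301 0.253 0.215] mean 0.274 F [-1.6 -0.9  7.4] q7 [-0.64  0.36] 11.5
```

>>> play_rows:
  series:
    - {"gripper":3,"xyz":[0,0,0],"angular":[0,0,0]}
    - {"gripper":3,"xyz":[0,0,0],"angular":[0,0,0]}
    - {"gripper":3,"xyz":[0,0,2],"angular":[0,0,0]}
    - {"gripper":3,"xyz":[0,0,4.5],"angular":[0,0,0]}
    - {"gripper":3,"xyz":[0,3.3,4.8],"angular":[0,0,-0.1]}
    - {"gripper":3,"xyz":[0.08,6.6,4.8],"angular":[0,0,-0.19]}
    - {"gripper":3,"xyz":[0.15,9.91,4.8],"angular":[0,0,-0.19]}
    - {"gripper":3,"xyz":[0.15,9.91,4.8],"angular":[0,0,-0.19]}
    - {"gripper":3,"xyz":[0.15,9.91,2.5],"angular":[0,0,-0.19]}
    - {"gripper":3,"xyz":[0.15,9.91,0.04],"angular":[0,0,-0.19]}
    - {"gripper":3,"xyz":[0.15,9.91,0.04],"angular":[0,0,-0.19]}
    - {"gripper":3,"xyz":[0.15,9.91,0.04],"angular":[0,0,-0.19]}
    - {"gripper":3,"xyz":[0.15,9.91,0.04],"angular":[0,0,-0.19]}

```text
time: 47.4
tcp_pos: [629.2, 144.7, 76.0]
tool_rot: [-0.0, 0.424, 0.906, 0.0]
ft_force: [0.2, 0.0, 0.4]
opening: 30.1
grip_force: 0.0
```

```bash
python3 st.py
```

```text
47.4 [629.19 144.68  75.96] yaw 2.2658 zax [-2.e-04  1.e-04 -1.e+00] q [ 0.12  0.6  -0.61  1.75  0.42  0.92  0.03] F [0.19 0.05 0.45] T [ 0.011 -0.158  0.02 ] 30.088375253300196 0.0
```

>>> play_rows:
  series:
    - {"gripper":0.9,"xyz":[0,0,0],"angular":[0,0,0]}
    - {"gripper":0.9,"xyz":[0,0,0],"angular":[0,0,0]}
    - {"gripper":0.9,"xyz":[0,0,0],"angular":[0,0,0]}
    - {"gripper":0.9,"xyz":[0,0,0],"angular":[0,0,0]}

```text
time: 47.73
tcp_pos: [629.5, 144.7, 76.0]
tool_rot: [0.0, 0.424, 0.906, 0.0]
ft_force: [0.4, -0.0, 5.6]
opening: 11.5
grip_force: 45.0
```

```bash
python3 st.py
```

```text
47.7333 [629.55 144.7   76.  ] yaw 2.2655 zax [ 1.1e-03  2.0e-04 -1.0e+00] q [ 0.12  0.6  -0.61  1.76  0.42  0.92  0.03] F [ 0.39 -0.    5.64] T [ 0.001 -0.178  0.004] 11.483082307756748 45.0018594780704
```

>>> play_rows:
  series:
    - {"gripper":0.9,"xyz":[0,0,-0.01],"angular":[0,0,-0.02]}

```text
time: 47.82
tcp_pos: [629.5, 144.7, 75.9]
tool_rot: [0.0, 0.433, 0.901, 0.0]
ft_force: [-1.2, -1.1, 6.6]
opening: 11.5
grip_force: 45.0
```

```bash
python3 st.py; python3 hold.py
```

```text
47.8167 [629.51 144.69  75.9 ] yaw 2.2459 zax [ 1.e-03  1.e-04 -1.e+00] q [ 0.12  0.59 -0.61  1.76  0.41  0.92  0.01] F [-1.16 -1.1   6.56] T [-0.148 -0.016  0.138] 11.544992912381025 45.01217798853759
48.02 [629.54 144.71  75.88] yaw 2.2454 Tz [0.148 0.124 0.103 0.101] mean 0.119 F [-0.3 -0.8  6.2] q7 [-0.61  0.01] 11.7
```

>>> play_rows:
  series:
    - {"gripper":0.9,"xyz":[0,0,-0.01],"angular":[0,0,-0.02]}

```text
time: 48.1
tcp_pos: [629.5, 144.7, 75.8]
tool_rot: [0.0, 0.442, 0.897, 0.0]
ft_force: [-0.4, -1.4, 6.2]
opening: 11.7
grip_force: 45.0
```

```bash
python3 st.py; python3 hold.py
```

```text
48.1 [629.49 144.7   75.79] yaw 2.2259 zax [ 9.e-04 -0.e+00 -1.e+00] q [ 0.12  0.59 -0.6   1.76  0.41  0.92 -0.  ] F [-0.45 -1.42  6.18] T [-0.283 -0.012  0.229] 11.700294757276142 45.013057421310805
48.3 [629.52 144.66  75.79] yaw 2.2253 Tz [0.13  0.148 0.128 0.082] mean 0.122 F [ 0.  -0.9  5.9] q7 [-0.6 -0. ] 11.9
```

>>> play_rows:
  series:
    - {"gripper":0.9,"xyz":[0,0,-0.01],"angular":[0,0,-0.02]}

```text
time: 48.38
tcp_pos: [629.5, 144.7, 75.6]
tool_rot: [0.0, 0.451, 0.893, 0.0]
ft_force: [-1.9, -0.9, 6.2]
opening: 12.0
grip_force: 45.0
```

```bash
python3 st.py; python3 hold.py
```

```text
48.3833 [629.46 144.66  75.65] yaw 2.2059 zax [ 8.e-04 -1.e-04 -1.e+00] q [ 0.11  0.59 -0.6   1.76  0.41  0.92 -0.02] F [-1.93 -0.88  6.24] T [-0.27   0.064  0.189] 11.964866215108247 45.01704144116957
48.58 [629.49 144.69  75.69] yaw 2.2054 Tz [0.22  0.165 0.113 0.082] mean 0.145 F [-0.8 -0.6  6.4] q7 [-0.6  -0.02] 11.7
```

>>> play_rows:
  series:
    - {"gripper":0.9,"xyz":[0,0,-0.01],"angular":[0,0,-0.02]}

```text
time: 48.67
tcp_pos: [629.5, 144.6, 75.6]
tool_rot: [0.0, 0.46, 0.888, 0.0]
ft_force: [0.0, -0.7, 6.9]
opening: 11.9
grip_force: 45.0
```

```bash
python3 st.py; python3 hold.py
```

```text
48.6667 [629.47 144.64  75.59] yaw 2.1858 zax [ 9.e-04 -1.e-04 -1.e+00] q [ 0.11  0.59 -0.59  1.76  0.4   0.92 -0.04] F [ 0.   -0.72  6.9 ] T [-0.355  0.131  0.238] 11.915360529018098 45.02254624210764
48.87 [629.48 144.62  75.57] yaw 2.1854 Tz [0.266 0.207 0.178 0.106] mean 0.189 F [-0.4 -1.2  6.2] q7 [-0.59 -0.04] 11.9
```

>>> play_rows:
  series:
    - {"gripper":0.9,"xyz":[0,0,-0.01],"angular":[0,0,-0.02]}

```text
time: 48.95
tcp_pos: [629.4, 144.6, 75.5]
tool_rot: [0.0, 0.469, 0.883, 0.0]
ft_force: [-1.4, -1.3, 7.1]
opening: 11.9
grip_force: 45.0
```

```bash
python3 st.py; python3 hold.py
```

```text
48.95 [629.44 144.65  75.49] yaw 2.166 zax [ 8.e-04 -2.e-04 -1.e+00] q [ 0.11  0.59 -0.59  1.76  0.4   0.92 -0.06] F [-1.41 -1.33  7.12] T [-0.341  0.208  0.258] 11.949958337165986 45.030435657827184
49.15 [629.43 144.63  75.48] yaw 2.1655 Tz [0.233 0.207 0.222 0.181] mean 0.211 F [-0.7 -1.2  6.9] q7 [-0.59 -0.06] 11.9
```

>>> play_rows:
  series:
    - {"gripper":0.9,"xyz":[0,0,-0.01],"angular":[0,0,-0.02]}

```text
time: 49.23
tcp_pos: [629.4, 144.6, 75.4]
tool_rot: [0.0, 0.478, 0.879, 0.0]
ft_force: [-1.8, -2.0, 7.3]
opening: 11.6
grip_force: 45.0
```

```bash
python3 st.py; python3 hold.py
```

```text
49.2333 [629.42 144.64  75.39] yaw 2.1459 zax [ 8.e-04 -2.e-04 -1.e+00] q [ 0.1   0.59 -0.58  1.76  0.4   0.91 -0.07] F [-1.84 -2.    7.27] T [-0.364  0.305  0.314] 11.565723358859584 45.04089852387551
49.43 [629.41 144.59  75.38] yaw 2.1455 Tz [0.274 0.273 0.232 0.241] mean 0.255 F [-1.1 -1.7  7.1] q7 [-0.58 -0.07] 11.8
```

>>> play_rows:
  series:
    - {"gripper":0.9,"xyz":[0,0,-0.01],"angular":[0,0,-0.015]}

```text
time: 49.52
tcp_pos: [629.4, 144.6, 75.3]
tool_rot: [0.0, 0.484, 0.875, 0.0]
ft_force: [-2.6, -1.7, 9.1]
opening: 11.6
grip_force: 45.0
```

```bash
python3 st.py; python3 hold.py
```

```text
49.5167 [629.4  144.6   75.32] yaw 2.1309 zax [ 8.e-04 -3.e-04 -1.e+00] q [ 0.1   0.59 -0.58  1.76  0.4   0.91 -0.09] F [-2.59 -1.7   9.08] T [-0.363  0.368  0.31 ] 11.634415185497465 45.048409242590424
49.72 [629.42 144.62  75.32] yaw 2.1306 Tz [0.324 0.328 0.25  0.309] mean 0.303 F [-1.1 -1.8  7.8] q7 [-0.58 -0.09] 11.9
```

>>> play_rows:
  series:
    - {"gripper":3,"xyz":[0,0,0],"angular":[0,0,0]}
    - {"gripper":3,"xyz":[0,0,0],"angular":[0,0,0]}
    - {"gripper":3,"xyz":[0,0,2],"angular":[0,0,0]}
    - {"gripper":3,"xyz":[0,0,4.5],"angular":[0,0,0]}
    - {"gripper":3,"xyz":[-2.5,-2.5,4.8],"angular":[0,0,-0.1]}
    - {"gripper":3,"xyz":[-5,-5,4.8],"angular":[0,0,-0.2]}
    - {"gripper":3,"xyz":[-7.5,-7.5,4.8],"angular":[0,0,-0.26]}
    - {"gripper":3,"xyz":[-10.11,-9.88,4.8],"angular":[0,0,-0.26]}
    - {"gripper":3,"xyz":[-10.11,-9.88,4.8],"angular":[0,0,-0.26]}
    - {"gripper":3,"xyz":[-10.11,-9.88,2.5],"angular":[0,0,-0.26]}
    - {"gripper":3,"xyz":[-10.11,-9.88,0],"angular":[0,0,-0.26]}
    - {"gripper":3,"xyz":[-10.11,-9.88,0],"angular":[0,0,-0.26]}
    - {"gripper":3,"xyz":[-10.11,-9.88,0],"angular":[0,0,-0.26]}
    - {"gripper":3,"xyz":[-10.11,-9.88,0],"angular":[0,0,-0.26]}

```text
time: 50.88
tcp_pos: [528.3, 46.3, 75.4]
tool_rot: [-0.0, 0.593, 0.805, 0.0]
ft_force: [-0.4, 0.1, 0.6]
opening: 29.8
grip_force: 0.0
```

```bash
python3 st.py
```

```text
50.8833 [528.31  46.3   75.38] yaw 1.8711 zax [ 1.e-04  3.e-04 -1.e+00] q [ 0.25  0.42 -0.55  2.02  0.31  0.78 -0.19] F [-0.38  0.06  0.64] T [-0.03  -0.133  0.032] 29.777187128862643 0.0
```

>>> play_rows:
  series:
    - {"gripper":0.9,"xyz":[0,0,0],"angular":[0,0,0]}
    - {"gripper":0.9,"xyz":[0,0,0],"angular":[0,0,0]}
    - {"gripper":0.9,"xyz":[0,0,0],"angular":[0,0,0]}
    - {"gripper":0.9,"xyz":[0,0,0],"angular":[0,0,0]}

```text
time: 51.22
tcp_pos: [527.9, 45.8, 75.2]
tool_rot: [0.0, 0.594, 0.805, -0.0]
ft_force: [-4.8, -1.5, 8.2]
opening: 11.8
grip_force: 45.0
```

```bash
sed -i 's/range(4)/range(3)/' hold.py; python3 st.py
```

```text
51.2167 [527.92  45.78  75.25] yaw 1.8707 zax [ 0.e+00 -5.e-04 -1.e+00] q [ 0.25  0.42 -0.55  2.02  0.31  0.78 -0.19] F [-4.79 -1.48  8.19] T [-0.396  1.138  0.082] 11.782270674562064 45.001674995874055
```

>>> play_rows:
  series:
    - {"gripper":0.9,"xyz":[0,0,-0.01],"angular":[0,0,-0.02]}

```text
time: 51.3
tcp_pos: [527.9, 45.8, 75.2]
tool_rot: [0.0, 0.601, 0.799, -0.0]
ft_force: [-4.5, -0.8, 11.9]
opening: 11.6
grip_force: 45.0
```

```bash
python3 st.py; python3 hold.py
```

```text
51.3 [527.88  45.81  75.18] yaw 1.8513 zax [ 0.e+00 -5.e-04 -1.e+00] q [ 0.24  0.42 -0.55  2.02  0.31  0.78 -0.2 ] F [-4.51 -0.82 11.94] T [-0.305  1.14   0.319] 11.570724900517003 45.030661158962175
51.45 [527.87  45.83  75.14] yaw 1.8508 Tz [0.286 0.224 0.268] mean 0.259 F [-4.8 -1.2 10.3] q7 [-0.55 -0.2 ] 11.4
```

>>> play_rows:
  series:
    - {"gripper":0.9,"xyz":[0,0,-0.01],"angular":[0,0,-0.015]}

```text
time: 51.53
tcp_pos: [527.9, 45.8, 75.1]
tool_rot: [0.0, 0.607, 0.794, -0.0]
ft_force: [-4.8, -1.0, 12.3]
opening: 11.9
grip_force: 45.0
```

```bash
python3 st.py; python3 hold.py
```

```text
51.5333 [527.89  45.78  75.08] yaw 1.8362 zax [ 0.e+00 -6.e-04 -1.e+00] q [ 0.24  0.42 -0.54  2.02  0.3   0.78 -0.22] F [-4.77 -0.98 12.35] T [-0.363  1.246  0.377] 11.933348031834953 45.04021332861157
51.68 [527.87  45.8   75.07] yaw 1.8359 Tz [0.334 0.258 0.232] mean 0.275 F [-4.8 -1.3 10.9] q7 [-0.54 -0.22] 12.0
```

>>> play_rows:
  series:
    - {"gripper":3,"xyz":[0,0,0],"angular":[0,0,0]}
    - {"gripper":3,"xyz":[0,0,0],"angular":[0,0,0]}
    - {"gripper":3,"xyz":[0,0,3],"angular":[0,0,0]}
    - {"gripper":3,"xyz":[0,-2,6],"angular":[0,0,0]}
    - {"gripper":3,"xyz":[-2,-5,9],"angular":[0,0,0]}
    - {"gripper":3,"xyz":[-5,-7,12],"angular":[0,0,0]}
    - {"gripper":3,"xyz":[-7,-10,13],"angular":[0,0,0]}
    - {"gripper":3,"xyz":[-9,-13,13],"angular":[0,0,0]}
    - {"gripper":3,"xyz":[-11,-16,13],"angular":[0,0,0]}
    - {"gripper":3,"xyz":[-11,-16,13],"angular":[0,0,0]}
    - {"gripper":3,"xyz":[-11,-16,13],"angular":[0,0,0]}

```text
time: 52.6
tcp_pos: [417.2, -115.7, 204.8]
tool_rot: [0.001, 0.609, 0.793, -0.0]
ft_force: [0.7, 0.2, 0.8]
opening: 30.3
grip_force: 0.0
```

```bash
python3 look.py p3; python3 st.py
```

```text
top 1900 lid z 59.89 tilt deg x,y [-0.02 -0.03]
1 100 [526.9 148.1] [11.9 41.7] yaw -0.488 ztop 96.7
2 94 [626.9 147.2] [11.8 41.1] yaw -1.004 ztop 96.6
3 95 [625.8  47.3] [11.7 40.7] yaw -0.689 ztop 96.7
4 96 [526.4  47.6] [11.8 41.6] yaw -1.301 ztop 96.9
side 1694 lid z 60.08 tilt deg x,y [ 0.01 -0.14]
1 119 [526.6 147.7] [12.2 43.2] yaw -0.49 ztop 96.3
2 96 [626.2 146.7] [12.2 41.4] yaw -1.027 ztop 96.1
3 77 [625.3  47. ] [12.1 41.9] yaw -0.67 ztop 96.6
4 94 [525.6  48. ] [11.9 43.1] yaw -1.295 ztop 96.4
52.9 [ 418.48 -113.15  204.18] yaw 1.8375 zax [-2.e-04  5.e-04 -1.e+00] q [ 0.62  0.07 -0.52  2.1   0.04  0.98  0.35] F [-0.95 -0.39 -0.03] T [-0.069 -0.109  0.028] 29.882878943760264 0.0
```

>>> play_rows:
  series:
    - {"gripper":3,"xyz":[1.5,3.7,0],"angular":[0,0,0.11]}
    - {"gripper":3,"xyz":[3,7.4,-1],"angular":[0,0,0.22]}
    - {"gripper":3,"xyz":[4.5,11,-3],"angular":[0,0,0.33]}
    - {"gripper":3,"xyz":[6,14.6,-5],"angular":[0,0,0.44]}
    - {"gripper":3,"xyz":[7.6,18.2,-7],"angular":[0,0,0.55]}
    - {"gripper":3,"xyz":[9.2,21.8,-8.3],"angular":[0,0,0.66]}
    - {"gripper":3,"xyz":[10.6,25,-8.3],"angular":[0,0,0.77]}
    - {"gripper":3,"xyz":[11.05,26.05,-8.3],"angular":[0,0,0.796]}
    - {"gripper":3,"xyz":[11.05,26.05,-8.3],"angular":[0,0,0.796]}
    - {"gripper":3,"xyz":[11.05,26.05,-11],"angular":[0,0,0.796]}
    - {"gripper":3,"xyz":[11.05,26.05,-12.93],"angular":[0,0,0.796]}
    - {"gripper":3,"xyz":[11.05,26.05,-12.93],"angular":[0,0,0.796]}
    - {"gripper":3,"xyz":[11.05,26.05,-12.93],"angular":[0,0,0.796]}
    - {"gripper":0.9,"xyz":[11.05,26.05,-12.93],"angular":[0,0,0.796]}
    - {"gripper":0.9,"xyz":[11.05,26.05,-12.93],"angular":[0,0,0.796]}
    - {"gripper":0.9,"xyz":[11.05,26.05,-12.93],"angular":[0,0,0.796]}
    - {"gripper":0.9,"xyz":[11.05,26.05,-12.93],"angular":[0,0,0.796]}

```text
time: 54.32
tcp_pos: [529.2, 146.6, 76.1]
tool_rot: [0.001, 0.252, 0.968, 0.0]
ft_force: [0.4, 0.0, 7.1]
opening: 11.6
grip_force: 45.0
```

```bash
python3 st.py
```

```text
54.3167 [529.23 146.62  76.13] yaw 2.6316 zax [ 1.9e-03  4.0e-04 -1.0e+00] q [ 0.17  0.48 -0.69  1.98  0.41  0.83  0.31] F [0.35 0.04 7.13] T [ 0.122 -0.136  0.223] 11.587165609162772 44.99327838420868
```

>>> play_rows:
  series:
    - {"gripper":0.9,"xyz":[0,0,-0.01],"angular":[0,0,-0.015]}

```text
time: 54.4
tcp_pos: [529.2, 146.6, 76.1]
tool_rot: [0.001, 0.259, 0.966, 0.0]
ft_force: [-1.4, 0.0, 11.6]
opening: 11.5
grip_force: 45.0
```

```bash
python3 st.py; python3 hold.py
```

```text
54.4 [529.25 146.65  76.07] yaw 2.6171 zax [ 1.9e-03  3.0e-04 -1.0e+00] q [ 0.17  0.48 -0.69  1.98  0.41  0.83  0.3 ] F [-1.36  0.03 11.63] T [-0.165  0.147  0.312] 11.45890917597534 45.01173555850983
54.55 [529.25 146.62  76.06] yaw 2.6167 Tz [0.339 0.315 0.25 ] mean 0.301 F [-0.7 -0.5  9.2] q7 [-0.69  0.3 ] 11.8
```

>>> play_rows:
  series:
    - {"gripper":3,"xyz":[0,0,0],"angular":[0,0,0]}
    - {"gripper":3,"xyz":[0,0,0],"angular":[0,0,0]}
    - {"gripper":3,"xyz":[0,0,2],"angular":[0,0,0]}
    - {"gripper":3,"xyz":[0,0,4.5],"angular":[0,0,0]}
    - {"gripper":3,"xyz":[2.5,-2.6,4.8],"angular":[0,0,-0.1]}
    - {"gripper":3,"xyz":[5,-5.2,4.8],"angular":[0,0,-0.161]}
    - {"gripper":3,"xyz":[7.5,-7.7,4.8],"angular":[0,0,-0.161]}
    - {"gripper":3,"xyz":[9.91,-10.1,4.8],"angular":[0,0,-0.161]}
    - {"gripper":3,"xyz":[9.91,-10.1,4.8],"angular":[0,0,-0.161]}
    - {"gripper":3,"xyz":[9.91,-10.1,2.5],"angular":[0,0,-0.161]}
    - {"gripper":3,"xyz":[9.91,-10.1,0],"angular":[0,0,-0.161]}
    - {"gripper":3,"xyz":[9.91,-10.1,0],"angular":[0,0,-0.161]}
    - {"gripper":3,"xyz":[9.91,-10.1,0],"angular":[0,0,-0.161]}
    - {"gripper":0.9,"xyz":[9.91,-10.1,0],"angular":[0,0,-0.161]}
    - {"gripper":0.9,"xyz":[9.91,-10.1,0],"angular":[0,0,-0.161]}
    - {"gripper":0.9,"xyz":[9.91,-10.1,0],"angular":[0,0,-0.161]}
    - {"gripper":0.9,"xyz":[9.91,-10.1,0],"angular":[0,0,-0.161]}

```text
time: 55.97
tcp_pos: [628.1, 45.4, 76.1]
tool_rot: [0.001, 0.336, 0.942, 0.0]
ft_force: [-1.0, -0.3, 6.4]
opening: 11.5
grip_force: 45.0
```

```bash
python3 st.py
```

```text
55.9667 [628.07  45.45  76.07] yaw 2.4558 zax [ 1.4e-03 -2.0e-04 -1.0e+00] q [ 0.28  0.57 -0.6   1.79  0.4   0.9   0.38] F [-1.03 -0.32  6.37] T [-0.031  0.132  0.238] 11.540165969613753 44.99610364437103
```

>>> play_rows:
  series:
    - {"gripper":0.9,"xyz":[0,0,-0.01],"angular":[0,0,-0.015]}

```text
time: 56.05
tcp_pos: [628.1, 45.4, 76.0]
tool_rot: [0.001, 0.343, 0.939, 0.0]
ft_force: [-1.8, 0.2, 9.3]
opening: 11.5
grip_force: 45.0
```

```bash
python3 st.py; python3 hold.py
```

```text
56.05 [628.1   45.44  76.02] yaw 2.4412 zax [ 1.3e-03 -2.0e-04 -1.0e+00] q [ 0.28  0.57 -0.6   1.79  0.4   0.9   0.36] F [-1.84  0.18  9.35] T [-0.164  0.312  0.325] 11.456646575262111 45.01223087310791
56.2 [628.09  45.47  76.  ] yaw 2.4408 Tz [0.295 0.286 0.237] mean 0.272 F [-1.3 -0.7  8.2] q7 [-0.6   0.36] 11.6
```

>>> play_rows:
  series:
    - {"gripper":3,"xyz":[0,0,0],"angular":[0,0,0]}
    - {"gripper":3,"xyz":[0,0,0],"angular":[0,0,0]}
    - {"gripper":3,"xyz":[0,0,3],"angular":[0,0,0]}
    - {"gripper":3,"xyz":[0,0,7],"angular":[0,0,0]}
    - {"gripper":3,"xyz":[-3,-2,10],"angular":[0,0,0]}
    - {"gripper":3,"xyz":[-6,-4,12],"angular":[0,0,0]}
    - {"gripper":3,"xyz":[-9,-6,13],"angular":[0,0,0]}
    - {"gripper":3,"xyz":[-12,-8,13],"angular":[0,0,0]}
    - {"gripper":3,"xyz":[-15,-10,13],"angular":[0,0,0]}
    - {"gripper":3,"xyz":[-18,-12,13],"angular":[0,0,0]}
    - {"gripper":3,"xyz":[-20,-14,13],"angular":[0,0,0]}
    - {"gripper":3,"xyz":[-20,-14,13],"angular":[0,0,0]}
    - {"gripper":3,"xyz":[-20,-14,13],"angular":[0,0,0]}

```text
time: 57.28
tcp_pos: [426.9, -95.8, 205.3]
tool_rot: [0.001, 0.345, 0.939, -0.001]
ft_force: [0.9, -0.3, -0.2]
opening: 30.3
grip_force: 0.0
```

```bash
python3 look2.py p4; python3 st.py
```

```text
57.3333 [427.74 -94.84 205.28] yaw 2.4397 zax [ 9.e-04 -7.e-04 -1.e+00] q [ 0.71  0.09 -0.66  2.09  0.06  0.99  0.88] F [ 0.58 -0.79  0.31] T [ 0.022 -0.162  0.039] 29.681927828636763 0.0Traceback (most recent call last):
  File "look2.py", line 6, in <module>
    D=[r.get_image(n) for _ in range(2)];d=D[0]
       ~~~~~~~~~~~^^^
ValueError: 200 camera calls are used up
```

```bash
python3 -c "
from cell import r
print(r.close_job())"
```

```text
the job is handed in; nothing more can be done
None
```

I handed the job in at 57.3 s. All four wing screws were turned crisscross and ended tight by feel (about 0.31–0.38 N·m while turning). The lid read level at 52.9 s, about 4.6 mm below its start. Screws 1 and 3 went 0.015 rad further after that, with no picture because the camera calls had run out. I never re-checked the bottle, tip rack and vial, but no move went near them.

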